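# Sort mast bolts on notched thread gauges

## Robot

A 7-joint arm with a two-finger parallel gripper is mounted at the origin on the work surface. World frame = base frame: x ahead of the robot, y to its left, z up, the work surface at z = 0. Lengths are in m, angles in rad, forces in N, time in s.
With the tool pointing down it reaches from about 0.425 to 0.925 m from the base axis. Payload 6.8 kg.
Tool frame: the origin (TCP) lies at the very end of the fingers, on their centre line; the grasp point (between the pads) lies 19 mm behind it (bot.grip_depth is the distance from the TCP to the grasp point, in m); z points along the fingers, y is the direction in which the jaws open and shut (so a half turn about z gives the same grasp; the last joint's range is limited). The gripper opens to 85 mm and grips with 20 to 120 N. Pads are 22 mm wide; open, the fingers measure 114 mm over their backs; the gripper's body (76 mm by 85 mm) begins 54 mm behind the grasp point. The pads swing forward as they close: fully open they stand 13 mm farther back than shut.
Start: joints at [1.137, 0.477, 0.022, 1.555, -0.011, 1.109, -0.083], TCP at [0.216, -0.64, 0.231] pointing down, gripper open.
Joint ranges: [-2.96, 2.96], [-0.34, 2.1], [-1.41, 1.46], [0.24, 2.44], [-1.37, 4.51], [0.17, 1.92], [-2.96, 2.96]. Speed limits (rad/s): [2.39, 2.39, 3.14, 3.14, 3.14, 3.14, 3.14].

## Interface

Orientations are given as a unit quaternion [w, x, y, z].
In Python, from station import bot gives the robot as it stands.
- The arm moves only by the tool step_arm, never from a script. Its argument "increments" is a list of rows, each a list of 7 numbers: the shift along the world's x, y, z in m, then the turn, a rotation vector about the world's x, y, z in degrees, then the gripper command: -1 is fully open, 1 is shut, values between are in proportion. In form: [[dx, dy, dz, rx, ry, rz, fingers], ...]. A call has 1 to 10 rows; each row is the pose to reach, as a shift and turn from the pose commanded when the call began; what a row does not reach only later rows make up. A row lasts 1/12 s, in which the tool goes at most 41.7 mm and 7.16 degrees, less where a joint would pass 70% of its speed; a pose out of reach is approached as far as the arm can. A call with a gripper value outside its range is refused whole. The fingers move at their own pace and stop on an object; "force" is the grip in N (left out, the last holds). Time passes only in rows, so rows that repeat a pose let the fingers close. It gives the time, the measured TCP pose, the force and the opening at its end, in the units of the state.
- bot.get_obs(): the state, without advancing time (a new reading comes with each control period).
- bot.read_camera(name): name is "scene" or "top"; returns a dict with "color" (384x512x3 uint8, red, green, blue), "intrinsics" (3x3 intrinsics, pixels), "extrinsics" (4x4, takes a point from camera to world coordinates). Camera axes: x right, y up, looking along -z (the intrinsics and any distortion apply to the point x, -y, -z); pixel columns grow to the right and rows downward; lengths in m; the calibration is good to about 2 mm. A picture is of the moment at which its call begins. There is no depth.
- bot.hand_in(): hands the job in, once; it reports no verdict.
Trained networks look in the newest picture that a camera, given by its name, has taken for a name from the list of things; names that differ only in an ending like _2 or _b are one class to them, and where a whole thing is asked for, a point or a joint stands for the part that bears it (a point fixed in the world has none). Each returns a list of dicts, best first, with "conf" (0 to 1); they miss things now and then, are a little off and sometimes report something else, mostly with a low value. They report only what shows in the picture. A call takes as long as a camera call.
- bot.recognise(thing, camera): "location" ([column, row] as shares, 0 to 1, of the picture: columns of its width, rows of its height, amid what is visible of it).
- bot.place_of(thing, camera): "location" ([column, row] as shares, 0 to 1, of the picture: columns of its width, rows of its height: a listed point, or the origin of a listed thing).
The state is a dict: "t": time; "q": joint angles; "joint_vel": joint speeds; "joint_torque": joint torques, N m; "eef_pos": TCP position; "tool_rot": TCP orientation; "contact_force": force on the tool from outside, world axes, zero at the start; "torque": the same for the moment, N m; "gripper_width": opening from 0.0 (shut) to 1.0 (fully open).
Only numpy, scipy, OpenCV 4.12 (cv2) and the standard library are available. Lean on these libraries where they do the work, as an engineer would, in place of code of your own. Each camera call takes 0.05 s, during which the arm holds its last target.

## Task

Two mast bolts with different thread pitches lie loose on the radio-room desk, and three notched gauge plates stand at the back of the work area. Match each bolt to the gauge whose notches have its thread pitch, lay it in front and push it sideways, lying flat and either way round, fully home until its thread sits in the notches; one gauge stays empty. Leave the microphone, mug, smooth pin, screwdriver, spare nut, battery cell and tape roll where they are.

Things in the scene. Friction and masses are not known exactly. Their poses are not given: they have to be found in the camera images.
- bolt10: steel bolt with fine ridges, lying level on the flats of its hex head and nut (both 36 mm across flats, 16 mm long). Origin on its axis, midway between head and nut, 18 mm above the desk; own x from head to nut. 10 mm pitch thread between them: 92 mm long, 26 mm crest, 14 mm core, 8 ridges, a valley at the middle, alike both ways. Reaches -63 to 70 mm in x. About 0.45 kg; plated, friction about 0.4: pushed, it slides.
- bolt18: steel bolt with wide, sparse ridges, lying level on the flats of its hex head and nut (both 36 mm across flats, 16 mm long). Origin on its axis, midway between head and nut, 18 mm above the desk; own x from head to nut. 18 mm pitch thread between them: 92 mm long, 26 mm crest, 14 mm core, 4 ridges, a valley at the middle, alike both ways. Reaches -63 to 70 mm in x. About 0.45 kg; plated, friction about 0.4: pushed, it slides.
- gauge10_seat (a point): seat of the 10 mm pitch gauge: where the middle and axis of a seated bolt lie, 18 mm above the desk. x points level into the gauge, away from the robot; y along the teeth; z up. 7 round-tipped teeth 3 mm wide, spaced 10 mm, one at y = 0; tips at x = 8 mm, notch bottoms at 13.5 mm. A matching bolt ends at x about 0; crest on tooth, or a wrong one, stops 5 mm short.
- gauge14_seat (a point): seat of the 14 mm pitch gauge: where the middle and axis of a seated bolt lie, 18 mm above the desk. x points level into the gauge, away from the robot; y along the teeth; z up. 5 round-tipped teeth 4.5 mm wide, spaced 14 mm, one at y = 0; tips at x = 8 mm, notch bottoms at 13.5 mm. A matching bolt ends at x about 0; crest on tooth, or a wrong one, stops 5 mm short.
- gauge18_seat (a point): seat of the 18 mm pitch gauge: where the middle and axis of a seated bolt lie, 18 mm above the desk. x points level into the gauge, away from the robot; y along the teeth; z up. 5 round-tipped teeth 6 mm wide, spaced 18 mm, one at y = 0; tips at x = 8 mm, notch bottoms at 13.5 mm. A matching bolt ends at x about 0; crest on tooth, or a wrong one, stops 5 mm short.
- gauge10: the 10 mm pitch gauge, fixed to the desk; same axes as its seat, origin on the desk under the seat. Aluminium comb plate 80 mm wide in y (it enters between head and nut with 6 mm to spare each side), at x = 13.5 to 53.5 mm, 12 to 24 mm above the desk; dark steel block behind, x = 28 to 54 mm, 136 mm wide, 30 mm high: no room for a finger behind a seated head or nut.
- gauge14: the 14 mm pitch gauge, fixed to the desk; same axes as its seat, origin on the desk under the seat. Aluminium comb plate 80 mm wide in y (it enters between head and nut with 6 mm to spare each side), at x = 13.5 to 53.5 mm, 12 to 24 mm above the desk; dark steel block behind, x = 28 to 54 mm, 136 mm wide, 30 mm high: no room for a finger behind a seated head or nut.
- gauge18: the 18 mm pitch gauge, fixed to the desk; same axes as its seat, origin on the desk under the seat. Aluminium comb plate 80 mm wide in y (it enters between head and nut with 6 mm to spare each side), at x = 13.5 to 53.5 mm, 12 to 24 mm above the desk; dark steel block behind, x = 28 to 54 mm, 136 mm wide, 30 mm high: no room for a finger behind a seated head or nut.
- microphone: table microphone standing upright in the way of a low carry: round base 90 mm across, thin stem, head 36 mm across, 170 mm high; origin under its centre, tips easily. Bystander.
- mug: white mug, 72 mm across, 85 mm high, handle to one side (its y); origin under its centre. Bystander.
- pin: smooth steel pin, 20 mm thick, with the same hexagonal head and nut as the bolts but no thread; lies on its side, 126 mm long, along its own x; origin on its axis, 18 mm above the desk. Bystander.
- screwdriver: screwdriver with black handle lying along its own x, handle to -x, about 200 mm long. Bystander.
- nut: spare steel hexagon nut, lying flat, about 34 mm across flats, 16 mm high, origin under its centre. Bystander.
- cell: battery cell standing upright, 33 mm across, 58 mm high, origin under its centre. Bystander.
- tape: roll of black tape lying flat, 84 mm across, 24 mm high, origin under its centre. Bystander.

How it is judged:
At the end, for the whole second after the job is handed in: Each bolt lies at rest on the desk, seated in the gauge of its own pitch: its middle within 2.5 mm (into the gauge), 3 mm (along the teeth) and 3 mm (height) of the seat point, its axis within 0.06 rad of the row of teeth, either way round (x of bolt10 in the frame of gauge10_seat between -0.0025 and 0.0025 m and y of bolt10 in the frame of gauge10_seat between -0.003 and 0.003 m and z of bolt10 in the frame of gauge10_seat between -0.003 and 0.003 m and angle between the x axis of bolt10 and the y axis of gauge10_seat, either way round below 0.06 rad and linear speed of each of bolt10, bolt18 below 0.02 m/s and x of bolt18 in the frame of gauge18_seat between -0.0025 and 0.0025 m and y of bolt18 in the frame of gauge18_seat between -0.003 and 0.003 m and z of bolt18 in the frame of gauge18_seat between -0.003 and 0.003 m and angle between the x axis of bolt18 and the y axis of gauge18_seat, either way round below 0.06 rad); the robot touches nothing.
It fails at once if a bystander (microphone, mug, pin, screwdriver, nut, cell or tape roll) is moved by more than 30 mm (distance of any of microphone, mug, pin, screwdriver, nut, cell, tape from where it was at the start of the episode above 0.03 m).
It fails at once if the microphone, mug or battery cell is tipped over (angle between any of microphone, mug, cell's own z axis and vertical above 0.6 rad).
It also fails if it takes over 69 s, if anything falls off the work surface, if the arm or the gripper's body presses on something with over 40 N, if the wrist force passes 120 N, or if a joint passes its speed limit or range.

## Working session

There is one attempt and no reset: what is moved stays moved. The work goes in short steps, Python scripts to look and compute and a tool call to move; the robot and the scene stay as the last step left them, time stands still between calls to the robot, and variables do not carry over. Pictures are saved under pics/ and viewed, and the job is handed in when it is done.

Besides the shell and the picture viewer there is one more tool, called after ">>>" as name([rows], argument=value, ...), one row to a line, values as JSON. step_arm: Moves the arm, as the interface text tells. Its arguments: {"type":"object","properties":{"increments":{"type":"array","items":{"type":"array","items":{"type":"number"}}},"force":{"type":"number"}},"required":["increments"]}

```bash
ls; mkdir -p pics
cat > h.py <<'E'
import numpy as np, cv2, os
from station import bot
def snap(cam,name):
    r=bot.read_camera(cam); cv2.imwrite(f'pics/{name}.png',cv2.resize(r['color'][:,:,::-1],(800,600),interpolation=cv2.INTER_CUBIC)); return r
def px2w(r,u,v,z):
    K=r['intrinsics'];E=r['extrinsics']
    d=np.array([(u-K[0,2])/K[0,0],-(v-K[1,2])/K[1,1],-1.0])
    d=E[:3,:3]@d;o=E[:3,3];return o+d*(z-o[2])/d[2]
def w2px(r,p):
    K=r['intrinsics'];E=r['extrinsics'];c=E[:3,:3].T@(np.array(p)-E[:3,3])
    return K[0,0]*c[0]/-c[2]+K[0,2],K[1,1]*(-c[1])/-c[2]+K[1,2]
E
python3 - <<'E'
from h import *
o=bot.get_obs();print({k:np.round(v,3).tolist() for k,v in o.items()})
R={c:snap(c,c+'0') for c in('scene','top')}
for c in R:
    print(c,R[c]['intrinsics'].round(1).tolist(),R[c]['extrinsics'].round(3).tolist())
    for n,z in [('bolt10',.018),('bolt18',.018),('gauge10_seat',.018),('gauge14_seat',.018),('gauge18_seat',.018),('microphone',0),('mug',0),('pin',.018),('screwdriver',.01),('nut',0),('cell',0),('tape',0)]:
        for d in bot.place_of(n,c)[:3]:
            u,v=d['location'][0]*512,d['location'][1]*384
            print(n,round(d['conf'],2),round(u*800/512),round(v*800/512),px2w(R[c],u,v,z).round(4)[:2])
E
```

```text
pics
{'t': 0.0, 'q': [1.137, 0.478, 0.022, 1.556, -0.012, 1.109, -0.083], 'joint_vel': [0.0, -0.001, 0.001, 0.002, 0.002, 0.001, 0.001], 'joint_torque': [-0.001, -59.645, 1.607, -28.119, 0.013, 0.009, -0.0], 'eef_pos': [0.216, -0.639, 0.23], 'tool_rot': [-0.001, 0.987, 0.162, -0.0], 'contact_force': [-0.293, 0.142, -0.666], 'torque': [-0.061, -0.016, -0.01], 'gripper_width': 0.999}
scene [[358.2, 0.0, 250.1], [0.0, 358.2, 192.7], [0.0, 0.0, 1.0]] [[-0.554, -0.586, 0.591, 1.04], [0.833, -0.386, 0.398, 0.304], [-0.005, 0.713, 0.702, 0.654], [0.0, 0.0, 0.0, 1.0]]
bolt10 0.9 536 330 [0.4343 0.1661]
bolt10 0.71 292 274 [ 0.5423 -0.233 ]
bolt18 0.9 536 330 [0.4343 0.1661]
bolt18 0.71 292 274 [ 0.5423 -0.233 ]
gauge10_seat 0.94 356 385 [ 0.6707 -0.0039]
gauge14_seat 0.58 250 319 [ 0.6594 -0.2178]
gauge18_seat 0.68 503 458 [0.6607 0.2185]
microphone 0.91 440 307 [0.4561 0.0101]
microphone 0.72 459 378 [0.5681 0.1063]
mug 0.89 621 460 [0.5685 0.3433]
pin 0.9 667 368 [0.3996 0.352 ]
screwdriver 0.8 278 205 [ 0.3937 -0.3992]
nut 0.48 460 380 [0.5699 0.1084]
cell 0.77 347 313 [ 0.5514 -0.1105]
t
[... 187 characters left out ...]
2], [0.0, 0.0, 0.0, 1.0]]
bolt10 0.9 498 307 [ 0.5422 -0.2136]
bolt10 0.81 282 365 [0.4226 0.1822]
bolt18 0.9 498 307 [ 0.5422 -0.2136]
bolt18 0.81 282 365 [0.4226 0.1822]
gauge10_seat 0.69 384 238 [0.6671 0.0032]
gauge14_seat 0.85 504 245 [ 0.6615 -0.2237]
gauge18_seat 0.9 273 244 [0.6483 0.2107]
microphone 0.76 373 350 [0.4566 0.0167]
microphone 0.5 189 368 [0.4133 0.3572]
microphone 0.45 200 280 [0.5779 0.3489]
mug 0.87 198 284 [0.5712 0.3531]
pin 0.65 191 375 [0.3996 0.3456]
screwdriver 0.85 595 394 [ 0.387  -0.3974]
nut 0.65 331 290 [0.5665 0.0998]
nut 0.46 500 304 [ 0.5508 -0.2218]
cell 0.74 325 290 [0.5674 0.1116]
cell 0.41 441 300 [ 0.5554 -0.1094]
tape 0.85 586 283 [ 0.595  -0.3857]
```

View pics/scene0.png

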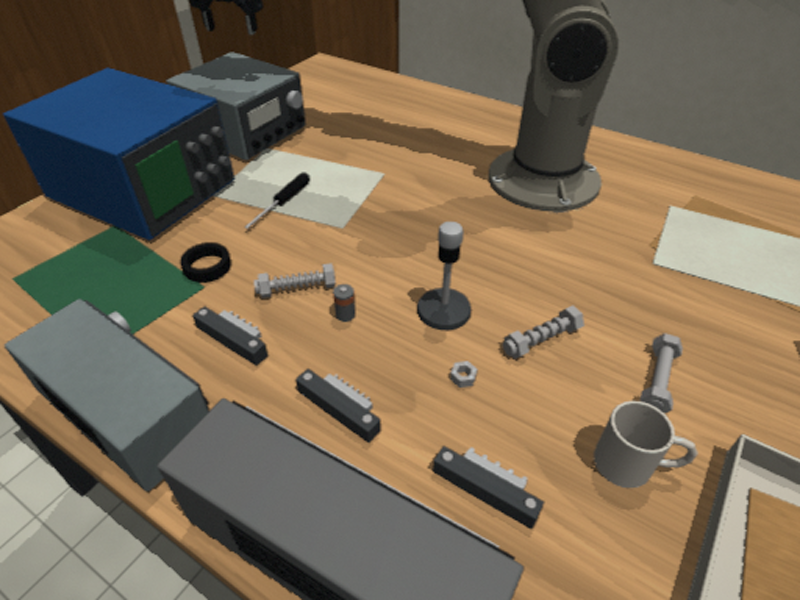

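View pics/top0.png

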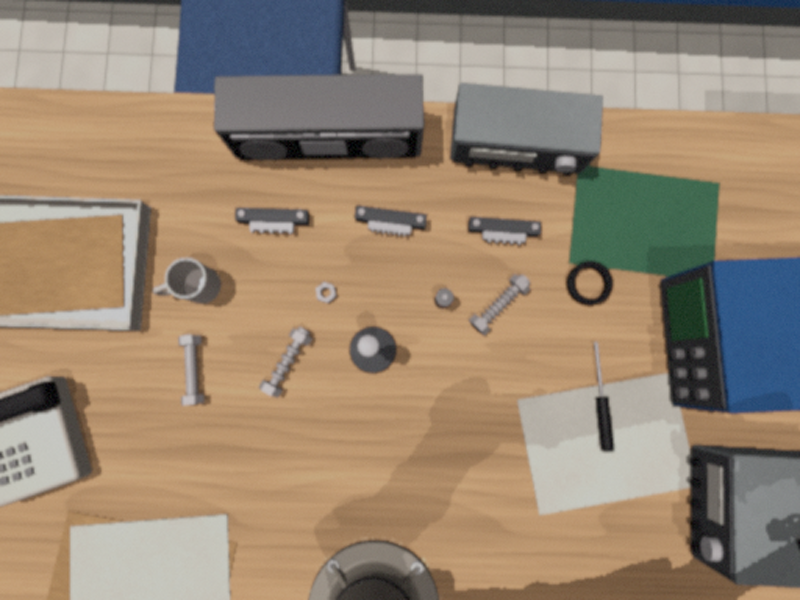

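Run:
```python
import cv2,numpy as np
a=cv2.imread('pics/scene0.png');b=cv2.imread('pics/top0.png')
def c(i,u,v,w=65,h=50): return cv2.resize(i[v-h:v+h,u-w:u+w],(390,300),interpolation=cv2.INTER_CUBIC)
cv2.imwrite('pics/crops.png',np.vstack([np.hstack([c(a,536,330),c(a,292,274)]),np.hstack([c(b,282,365),c(b,498,307)])]))
cv2.imwrite('pics/crops2.png',np.vstack([np.hstack([c(a,340,395),c(a,240,325)]),np.hstack([c(a,490,475),c(b,384,230)])]))
```

```text
(no output)
```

View pics/crops.png

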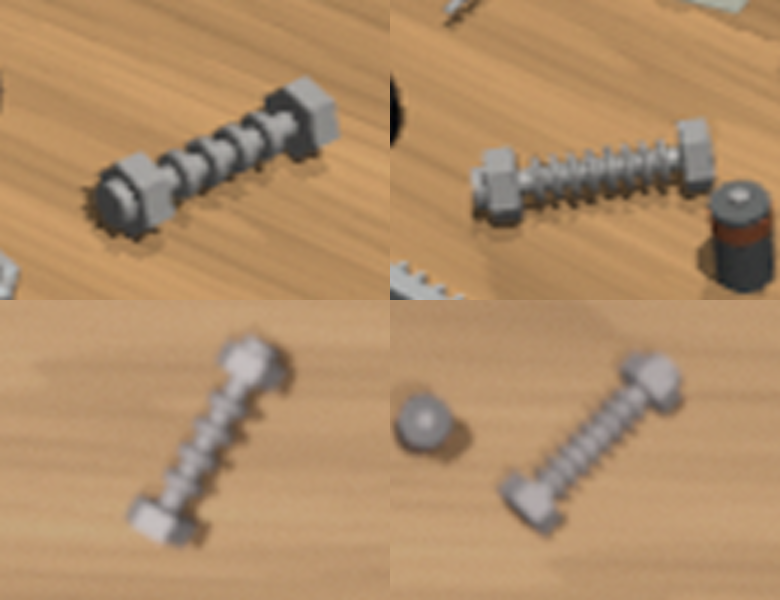

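View pics/crops2.png

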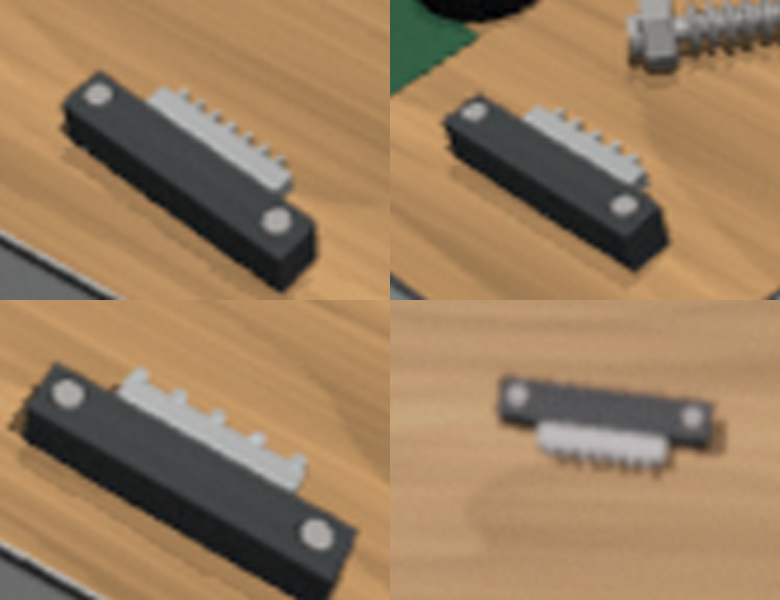

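The sparse-ridged bolt18 is the left one in the top view (282,365) and the fine-ridged bolt10 the right one (498,307). Gauge18 is at (273,244), gauge10 at (384,238) and gauge14 at (504,245). Next I refine the poses with a silhouette fit in both cameras.

```bash
cat > fit.py <<'E'
from h import *
from scipy.optimize import minimize
S=8
def hexpts(x0,x1):
    a=np.radians(np.arange(6)*60); r=18/np.cos(np.pi/6)
    return np.array([[x,r*np.cos(t),18+r*np.sin(t)] for x in(x0,x1) for t in a])/1e3
def cyl(x0,x1,r):
    a=np.radians(np.arange(0,360,30)); return np.array([[x,r*np.cos(t),18+r*np.sin(t)] for x in(x0,x1) for t in a])/1e3
def box(x0,x1,y0,y1,z0,z1): return np.array([[x,y,z] for x in(x0,x1) for y in(y0,y1) for z in(z0,z1)])/1e3
def bolt(p):
    L=[hexpts(-62,-46),hexpts(46,62),cyl(62,70,9)]
    if p: 
        n={10:8,18:4}[p]
        L+=[cyl(-46,46,7)]+[cyl((i-(n-1)/2)*p-p*.15,(i-(n-1)/2)*p+p*.15,13) for i in range(n)]
    else: L+=[cyl(-46,46,10)]
    return L
GAUGE=[box(13.5,53.5,-40,40,12,24),box(28,54,-68,68,0,30)]
def proj(r,P):
    K=r['intrinsics'];E=r['extrinsics'];c=(P-E[:3,3])@E[:3,:3]
    return np.c_[K[0,0]*c[:,0]/-c[:,2]+K[0,2],K[1,1]*c[:,1]/c[:,2]+K[1,2]]
def render(r,parts,pose,roi,dz=0):
    x,y,t=pose;R=np.array([[np.cos(t),-np.sin(t),0],[np.sin(t),np.cos(t),0],[0,0,1]])
    u0,v0,w,h=roi;m=np.zeros((h*S,w*S),np.uint8)
    for P in parts:
        q=(proj(r,P@R.T+[x,y,dz])+0.5-[u0,v0])*S
        cv2.fillConvexPoly(m,cv2.convexHull(np.round(q).astype(np.int32)),255)
    return cv2.resize(m,(w,h),interpolation=cv2.INTER_AREA)/255.
def sat(img,lo=.22,hi=.42):
    f=img.astype(float);s=(f.max(2)-f.min(2))/(f.max(2)+1e-6)
    return np.clip((hi-s)/(hi-lo),0,1)
def fit(Rs,parts,pose0,pad=10,verbose=None,dz=0):
    data=[]
    for r in Rs:
        m=render(r,parts,pose0,(0,0,512,384),dz)
        vs,us=np.where(m>0);u0,v0=max(us.min()-pad,0),max(vs.min()-pad,0)
        roi=(u0,v0,min(us.max()+pad,511)-u0,min(vs.max()+pad,383)-v0)
        M=sat(r['color'])[v0:v0+roi[3],u0:u0+roi[2]]
        data.append((r,roi,M))
    def cost(p,b):
        p=np.array([p[0],p[1],p[2]/10]);e=0
        for r,roi,M in data:
            d=cv2.GaussianBlur(render(r,parts,p,roi,dz)-M,(0,0),b);e+=(d**2).sum()/max(M.sum(),1)
        return e
    p=np.array(pose0,float);p[2]*=10
    for b,st in((3,.012),(1.2,.004),(.8,.002)):
        sim=np.vstack([p]+[p+np.eye(3)[i]*st*(1 if i<2 else 60*st/.012*.0+100*st) for i in range(3)])
        o=minimize(cost,p,args=(b,),method='Nelder-Mead',options=dict(initial_simplex=sim,xatol=1e-5,fatol=1e-6));p=o.x
    return np.array([p[0],p[1],p[2]/10]),o.fun
E
python3 - <<'E'
from fit import *
R=[snap('scene','s1'),snap('top','t1')]
for n,parts,p0 in [('bolt18',bolt(18),(.428,.174,-.55)),('bolt18r',bolt(18),(.428,.174,-.55+np.pi)),('bolt10',bolt(10),(.542,-.22,-.7)),('bolt10r',bolt(10),(.542,-.22,-.7+np.pi)),
  ('g10',GAUGE,(.668,0,-.05)),('g18',GAUGE,(.655,.213,0)),('g14',GAUGE,(.66,-.22,0))]:
    for Rs,k in((R,'both'),(R[:1],'scene'),(R[1:],'top')):
        p,f=fit(Rs,parts,p0);print(n,k,p.round(4),round(f,4))
E
```

```text
bolt18 both [ 0.4296  0.1765 -0.5488] 0.1519
bolt18 scene [ 0.4303  0.1759 -0.5489] 0.0588
bolt18 top [ 0.4289  0.1778 -0.5499] 0.0892
bolt18r both [0.4307 0.1758 2.5927] 0.1644
bolt18r scene [0.4306 0.1754 2.592 ] 0.0616
bolt18r top [0.4301 0.1765 2.5921] 0.101
bolt10 both [ 0.5496 -0.217  -0.6995] 0.2679
bolt10 scene [ 0.5496 -0.2174 -0.6991] 0.2068
bolt10 top [ 0.5491 -0.2167 -0.6988] 0.0608
bolt10r both [ 0.5505 -0.2181  2.4426] 0.3265
bolt10r scene [ 0.5505 -0.2179  2.4423] 0.2546
bolt10r top [ 0.551  -0.2181  2.442 ] 0.0707
g10 both [ 0.6669 -0.0069 -0.0494] 0.3407
g10 scene [ 0.6673 -0.0074 -0.0494] 0.2873
g10 top [ 0.6664 -0.0051 -0.0492] 0.0487
g18 both [ 6.620e-01  2.161e-01 -4.000e-04] 0.3005
g18 scene [6.625e-01 2.155e-01 5.000e-04] 0.2511
g18 top [ 6.612e-01  2.168e-01 -4.000e-04] 0.0441
g14 both [ 0.6563 -0.2251  0.0017] 0.1772
g14 scene [ 0.6567 -0.2266 -0.    ] 0.1221
g14 top [ 0.6558 -0.2245  0.0016] 0.0491
```

```bash
sed -i 's/(1 if i<2 else 60\*st\/.012\*.0+100\*st)/(1 if i<2 else 80)/' fit.py
python3 - <<'E'
from fit import *
R=[bot.read_camera('scene'),bot.read_camera('top')]
for n,parts,p0 in [('bolt18',bolt(18),(.428,.174,-.55)),('bolt18r',bolt(18),(.428,.174,-.55+np.pi)),('bolt10',bolt(10),(.542,-.22,-.7)),('bolt10r',bolt(10),(.542,-.22,-.7+np.pi)),
  ('g10',GAUGE,(.668,0,-.05)),('g18',GAUGE,(.655,.213,0)),('g14',GAUGE,(.66,-.22,0)),('pin',bolt(0)[:2]+bolt(0)[3:],(.4,.35,0))]:
    ov=[]
    for Rs,k in((R,'both'),(R[:1],'scene'),(R[1:],'top')):
        p,f=fit(Rs,parts,p0);print(n,k,p.round(4),round(f,4))
E
```

```text
bolt18 both [ 0.4294  0.1763 -0.4806] 0.0796
bolt18 scene [ 0.4302  0.1758 -0.4746] 0.0065
bolt18 top [ 0.4287  0.1774 -0.4759] 0.0671
bolt18r both [0.4299 0.1762 2.6683] 0.097
bolt18r scene [0.4308 0.1755 2.6657] 0.0111
bolt18r top [0.4297 0.1767 2.6586] 0.0829
bolt10 both [ 0.5497 -0.2169 -0.7639] 0.2329
bolt10 scene [ 0.5496 -0.2173 -0.766 ] 0.1908
bolt10 top [ 0.5494 -0.2164 -0.7601] 0.0408
bolt10r both [ 0.5507 -0.218   2.3753] 0.2926
bolt10r scene [ 0.5505 -0.2181  2.3688] 0.2364
bolt10r top [ 0.5505 -0.2175  2.3817] 0.054
g10 both [ 0.667  -0.0044 -0.0956] 0.3188
g10 scene [ 0.6675 -0.0054 -0.099 ] 0.2719
g10 top [ 0.6664 -0.0033 -0.0914] 0.0409
g18 both [0.6621 0.2159 0.0031] 0.3032
g18 scene [0.6627 0.2158 0.001 ] 0.2516
g18 top [0.6613 0.2174 0.0056] 0.045
g14 both [ 0.6564 -0.2232 -0.0528] 0.1547
g14 scene [ 0.657  -0.224  -0.0497] 0.1059
g14 top [ 0.6559 -0.222  -0.0432] 0.0423
pin both [0.4128 0.348  0.1175] 0.3104
pin scene [0.4168 0.3479 0.1149] 0.2459
pin top [0.4109 0.349  0.1203] 0.0495
```

>>> step_arm([
  [0.04, 0.035, -0.01, 0, 0, 7, -1],
  [0.08, 0.07, -0.02, 0, 0, 14, -1],
  [0.12, 0.105, -0.03, 0, 0, 21, -1],
  [0.15, 0.14, -0.04, 0, 0, 28, -1],
  [0.175, 0.175, -0.05, 0, 0, 35, -1],
  [0.2, 0.21, -0.05, 0, 0, 42, -1],
  [0.225, 0.24, -0.05, 0, 0, 49, -1],
  [0.25, 0.27, -0.05, 0, 0, 56, -1],
  [0.275, 0.3, -0.05, 0, 0, 63, -1],
  [0.3, 0.33, -0.05, 0, 0, 70, -1],
])

```text
t: 2.33
eef_pos: [0.4947, -0.3348, 0.1817]
tool_rot: [0.0, 0.713, 0.701, -0.0]
contact_force: [0.9, -0.5, 0.7]
gripper_width: 1.001
```

>>> step_arm([
  [0.01, 0.03, 0, 0, 0, 7, -1],
  [0.02, 0.06, 0, 0, 0, 14, -1],
  [0.03, 0.09, 0, 0, 0, 21, -1],
  [0.034, 0.092, -0.02, 0, 0, 28, -1],
  [0.034, 0.092, -0.04, 0, 0, 35, -1],
  [0.034, 0.092, -0.05, 0, 0, 42, -1],
  [0.034, 0.092, -0.05, 0, 0, 47.5, -1],
  [0.034, 0.092, -0.05, 0, 0, 47.5, -1],
  [0.034, 0.092, -0.05, 0, 0, 47.5, -1],
])

```text
t: 3.08
eef_pos: [0.5279, -0.2446, 0.1317]
tool_rot: [0.0, 0.375, 0.927, 0.0]
contact_force: [-0.1, -0.6, 1.0]
gripper_width: 1.002
```

```bash
cat > st.py <<'E'
from h import *
from scipy.spatial.transform import Rotation as Ro
def st():
    o=bot.get_obs();q=o['tool_rot'];M=Ro.from_quat([q[1],q[2],q[3],q[0]]).as_matrix()
    print('t',round(o['t'],2),'pos',o['eef_pos'].round(4) if hasattr(o['eef_pos'],'round') else o['eef_pos'],'jaw',np.degrees(np.arctan2(M[1,1],M[0,1])).round(2),'z',M[:,2].round(3),'F',np.round(o['contact_force'],1),'w',np.round(o['gripper_width'],3),'q',np.round(o['q'],2))
if __name__=='__main__': st()
E
python3 st.py; python3 -c "
from h import *
snap('scene','s2');snap('top','t2')"
```

```text
t 3.08 pos [ 0.5279 -0.2446  0.1317] jaw 45.97 z [ 0.  0. -1.] F [-0.1 -0.6  1. ] w 1.002 q [ 0.74  0.49 -0.54  1.84  0.32  0.89  0.85]
```

View pics/s2.png

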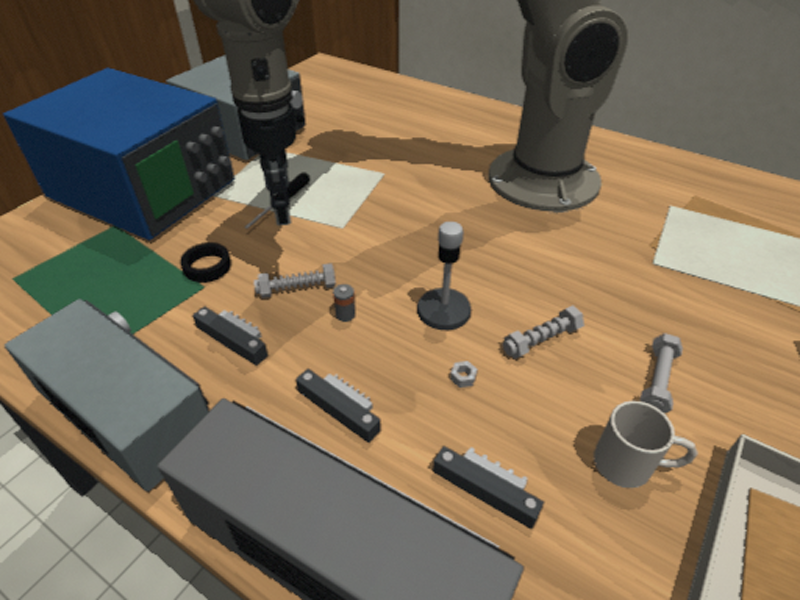

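View pics/t2.png

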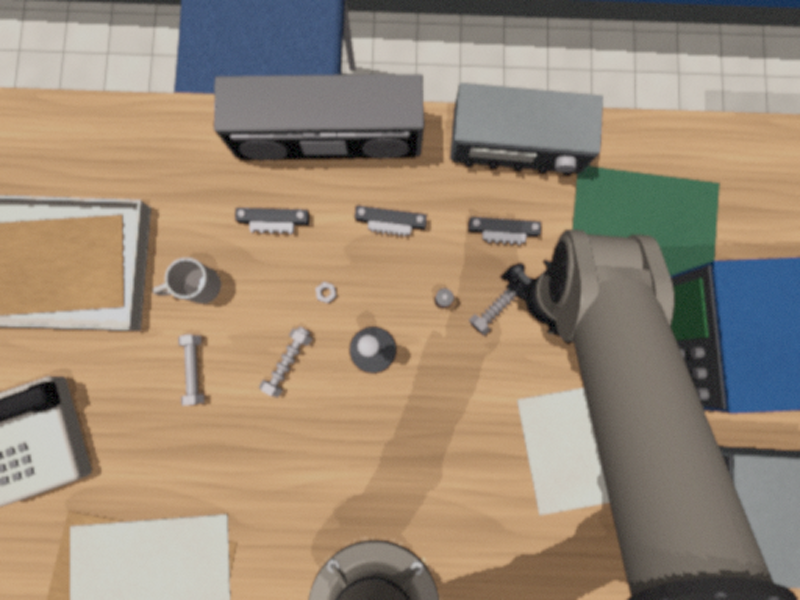

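>>> step_arm([
  [0.0215, 0.0275, 0, 0, 0, 0.2, -1],
  [0.0215, 0.0275, -0.035, 0, 0, 0.2, -1],
  [0.0215, 0.0275, -0.07, 0, 0, 0.2, -1],
  [0.0215, 0.0275, -0.1, 0, 0, 0.2, -1],
  [0.0215, 0.0275, -0.12, 0, 0, 0.2, -1],
  [0.0215, 0.0275, -0.126, 0, 0, 0.2, -1],
  [0.0215, 0.0275, -0.126, 0, 0, 0.2, -1],
])

```text
t: 3.77
eef_pos: [0.5485, -0.2166, 0.0045]
tool_rot: [-0.001, 0.372, 0.928, -0.0]
contact_force: [-0.5, -1.0, 0.1]
gripper_width: 1.001
```

>>> step_arm([
  [0, 0, 0, 0, 0, 0, 1],
  [0, 0, 0, 0, 0, 0, 1],
  [0, 0, 0, 0, 0, 0, 1],
  [0, 0, 0, 0, 0, 0, 1],
  [0, 0, 0, 0, 0, 0, 1],
  [0, 0, 0, 0, 0, 0, 1],
  [0, 0, 0, 0, 0, 0, 1],
  [0, 0, 0, 0, 0, 0, 1],
  [0, 0, 0, 0, 0, 0, 1],
  [0, 0, 0, 0, 0, 0, 1],
], force=60)

```text
t: 4.6
eef_pos: [0.55, -0.2171, 0.0069]
tool_rot: [0.001, 0.372, 0.928, -0.0]
contact_force: [-1.7, 0.5, 7.5]
gripper_width: 0.273
```

```bash
python3 st.py; python3 -c "
from h import *
r=snap('scene','s3');c=r['color'][100:230,100:300,::-1];cv2.imwrite('pics/s3c.png',cv2.resize(c,(800,520),interpolation=cv2.INTER_CUBIC))"
```

```text
t 4.6 pos [ 0.55   -0.2171  0.0069] jaw 46.35 z [ 0.001 -0.001 -1.   ] F [-1.7  0.5  7.5] w 0.273 q [ 0.61  0.68 -0.46  1.88  0.45  0.68  0.7 ]
```

View pics/s3c.png

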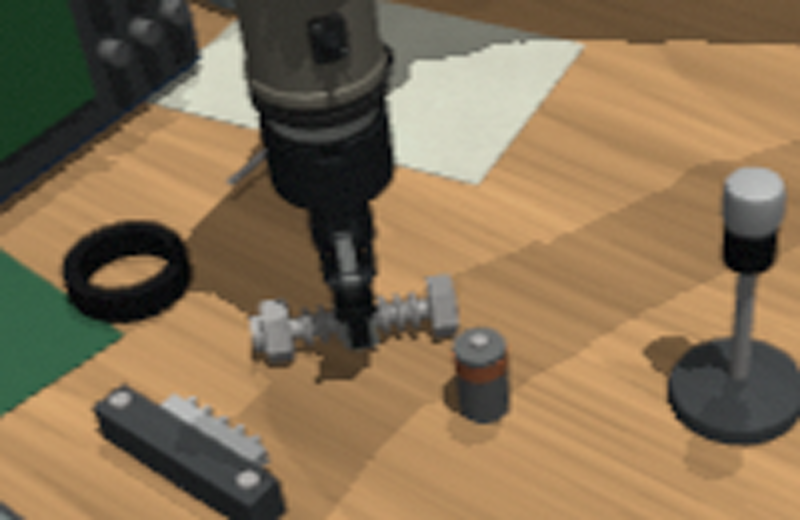

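>>> step_arm([
  [0, 0, 0.02, 0, 0, 0, 1],
  [0, 0, 0.05, 0, 0, 0, 1],
  [0, 0, 0.08, 0, 0, -3, 1],
  [0.01, 0.02, 0.1, 0, 0, -9, 1],
  [0.02, 0.05, 0.11, 0, 0, -15, 1],
  [0.03, 0.08, 0.11, 0, 0, -21, 1],
  [0.04, 0.11, 0.11, 0, 0, -27, 1],
  [0.05, 0.14, 0.11, 0, 0, -33, 1],
  [0.06, 0.17, 0.11, 0, 0, -39, 1],
  [0.066, 0.195, 0.11, 0, 0, -45, 1],
])

```text
t: 5.48
eef_pos: [0.6155, -0.019, 0.1154]
tool_rot: [-0.0, 0.7, 0.714, 0.0]
contact_force: [0.2, -0.4, -3.9]
gripper_width: 0.266
```

```bash
python3 st.py; python3 -c "
from h import *
r=snap('scene','s4');snap('top','t4')"
```

```text
t 5.48 pos [ 0.6155 -0.019   0.1154] jaw 1.16 z [-0.     0.001 -1.   ] F [ 0.2 -0.4 -3.9] w 0.266 q [ 0.21  0.54 -0.37  1.78  0.24  0.87 -0.25]
```

View pics/s4.png

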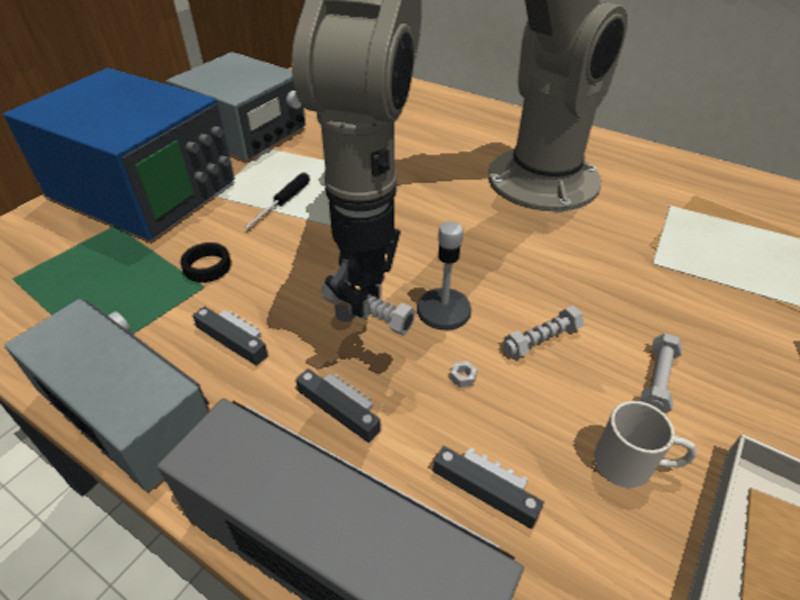

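>>> step_arm([
  [0.0067, 0.0188, 0, 0, 0, -6.6, 1],
  [0.0067, 0.0188, -0.03, 0, 0, -6.6, 1],
  [0.0067, 0.0188, -0.06, 0, 0, -6.6, 1],
  [0.0067, 0.0188, -0.085, 0, 0, -6.6, 1],
  [0.0067, 0.0188, -0.1, 0, 0, -6.6, 1],
  [0.0067, 0.0188, -0.105, 0, 0, -6.6, 1],
  [0.0067, 0.0188, -0.108, 0, 0, -6.6, 1],
  [0.0067, 0.0188, -0.108, 0, 0, -6.6, 1],
])

```text
t: 6.25
eef_pos: [0.6218, -0.0034, 0.0079]
tool_rot: [-0.0, 0.739, 0.674, -0.0]
contact_force: [-0.1, 0.2, -4.1]
gripper_width: 0.268
```

```bash
python3 st.py; python3 -c "
from h import *
r=snap('scene','s5');c=r['color'][140:290,150:350,::-1];cv2.imwrite('pics/s5c.png',cv2.resize(c,(800,600),interpolation=cv2.INTER_CUBIC))"
```

```text
t 6.25 pos [ 0.6218 -0.0034  0.0079] jaw -5.24 z [-0. -0. -1.] F [-0.1  0.2 -4.1] w 0.268 q [ 0.12  0.69 -0.3   1.81  0.3   0.69 -0.43]
```

View pics/s5c.png

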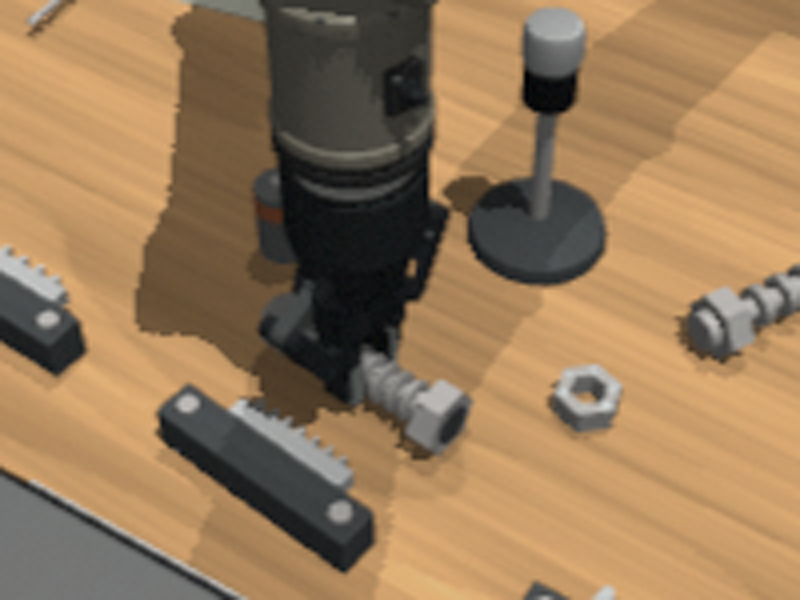

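>>> step_arm([
  [0, 0.003, -0.002, 0, 0, 0, 1],
  [0, 0.003, -0.004, 0, 0, 0, 1],
  [0, 0.003, -0.005, 0, 0, 0, 1],
])

```text
t: 6.55
eef_pos: [0.6236, -0.0007, 0.0066]
tool_rot: [0.002, 0.739, 0.674, 0.0]
contact_force: [-11.5, -3.6, 33.3]
gripper_width: 0.272
```

```bash
python3 st.py
```

```text
t 6.55 pos [ 0.6236 -0.0007  0.0066] jaw -5.28 z [ 0.003 -0.002 -1.   ] F [-11.5  -3.6  33.3] w 0.272 q [ 0.12  0.69 -0.29  1.81  0.3   0.68 -0.44]
```

Touching the desk. Raise by 1.5 mm and open partly.

>>> step_arm([
  [0, 0, 0.0035, 0, 0, 0, 1],
  [0, 0, 0.0035, 0, 0, 0, 0.0],
  [0, 0, 0.0035, 0, 0, 0, -0.1],
  [0, 0, 0.0035, 0, 0, 0, -0.1],
  [0, 0, 0.0035, 0, 0, 0, -0.1],
  [0, 0, 0.0035, 0, 0, 0, -0.1],
  [0, 0, 0.03, 0, 0, 0, -0.1],
  [0, 0, 0.07, 0, 0, 0, -0.1],
  [0, 0, 0.1, 0, 0, 0, -0.1],
])

```text
t: 7.3
eef_pos: [0.622, 0.0001, 0.104]
tool_rot: [-0.0, 0.739, 0.674, -0.0]
contact_force: [0.7, -0.9, 0.3]
gripper_width: 0.549
```

```bash
python3 st.py
python3 - <<'E'
from fit import *
r=snap('scene','s6');R=[r,snap('top','t6')]
c=r['color'][140:290,150:350,::-1];cv2.imwrite('pics/s6c.png',cv2.resize(c,(800,600),interpolation=cv2.INTER_CUBIC))
for th in(-1.666,-1.666+np.pi):
  p,f=fit(R[:1],bolt(10),(.622,0,th));print(p.round(4),f)
E
```

```text
t 7.3 pos [6.22e-01 1.00e-04 1.04e-01] jaw -5.22 z [-0.  0. -1.] F [ 0.7 -0.9  0.3] w 0.549 q [ 0.15  0.56 -0.34  1.77  0.24  0.85 -0.39]
[ 6.2460e-01 -4.0000e-04 -1.6651e+00] 0.48333678292034404
[ 0.6245 -0.0017  1.4732] 0.48598929915567374
```

View pics/s6c.png

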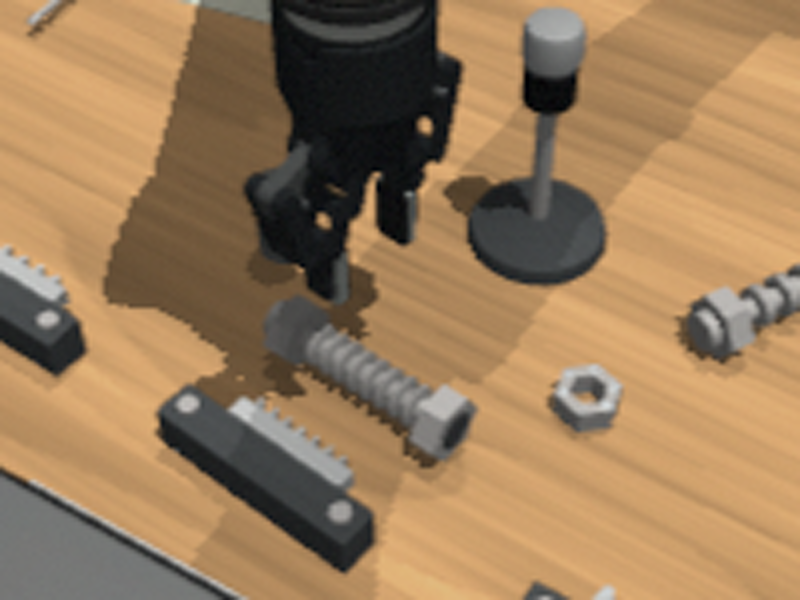

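View pics/t6.png

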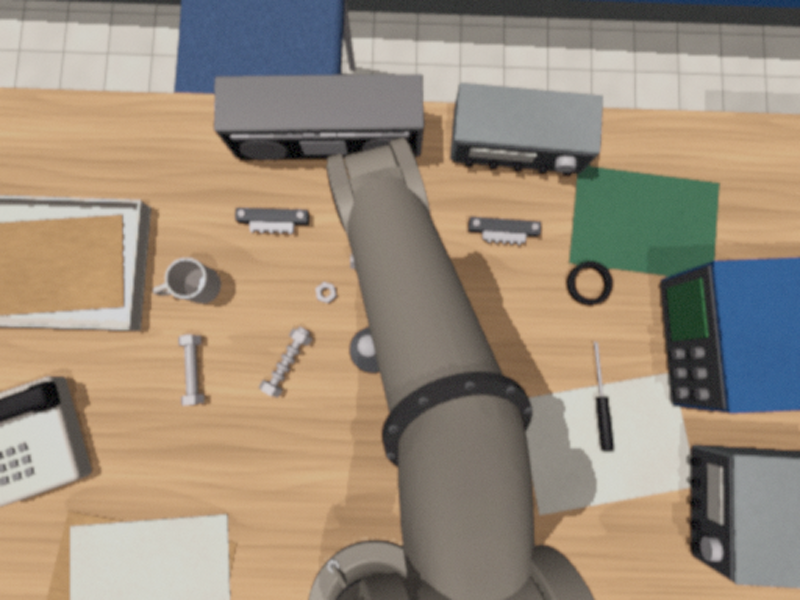

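>>> step_arm([
  [-0.01, 0, 0, 0, 0, 7, -0.1],
  [-0.02, 0, 0, 0, 0, 14, -0.1],
  [-0.03, 0, 0, 0, 0, 21, -0.1],
  [-0.036, 0.003, 0, 0, 0, 28, -0.1],
  [-0.036, 0.003, 0, 0, 0, 35, -0.1],
  [-0.036, 0.003, 0, 0, 0, 42, -0.1],
  [-0.036, 0.003, 0, 0, 0, 49, -0.1],
  [-0.036, 0.003, 0, 0, 0, 56, -0.1],
  [-0.036, 0.003, 0, 0, 0, 63, -0.1],
  [-0.036, 0.003, 0, 0, 0, 70, -0.1],
])

```text
t: 8.23
eef_pos: [0.5856, 0.0029, 0.1018]
tool_rot: [-0.0, 0.215, 0.977, 0.0]
contact_force: [0.1, -0.1, -1.3]
gripper_width: 0.549
```

>>> step_arm([
  [0, 0, -0.01, 0, 0, 7, -0.1],
  [0, 0, -0.02, 0, 0, 14, -0.1],
  [0, 0, -0.03, 0, 0, 19.7, -0.1],
  [0, 0, -0.05, 0, 0, 19.7, -0.1],
  [0, 0, -0.07, 0, 0, 19.7, -0.1],
  [0, 0, -0.085, 0, 0, 19.7, -0.1],
  [0, 0, -0.095, 0, 0, 19.7, -0.1],
  [0, 0, -0.095, 0, 0, 19.7, -0.1],
  [0, 0, -0.095, 0, 0, 19.7, -0.1],
])

```text
t: 8.98
eef_pos: [0.5858, 0.0032, 0.0073]
tool_rot: [-0.0, 0.048, 0.999, 0.0]
contact_force: [0.3, -0.2, 0.1]
gripper_width: 0.551
```

```bash
python3 st.py
python3 - <<'E'
from fit import *
r=snap('scene','s7')
c=r['color'][140:290,150:350,::-1];cv2.imwrite('pics/s7c.png',cv2.resize(c,(800,600),interpolation=cv2.INTER_CUBIC))
p,f=fit([r],bolt(10),(.6246,0,-1.666));print(p.round(4),f)
E
```

```text
t 8.98 pos [0.5858 0.0032 0.0073] jaw 84.48 z [-0.001  0.    -1.   ] F [ 0.3 -0.2  0.1] w 0.551 q [ 0.36  0.72 -0.63  1.89  0.61  0.74  0.86]
[ 6.2450e-01 -6.0000e-04 -1.6625e+00] 0.5848731788247732
```

View pics/s7c.png

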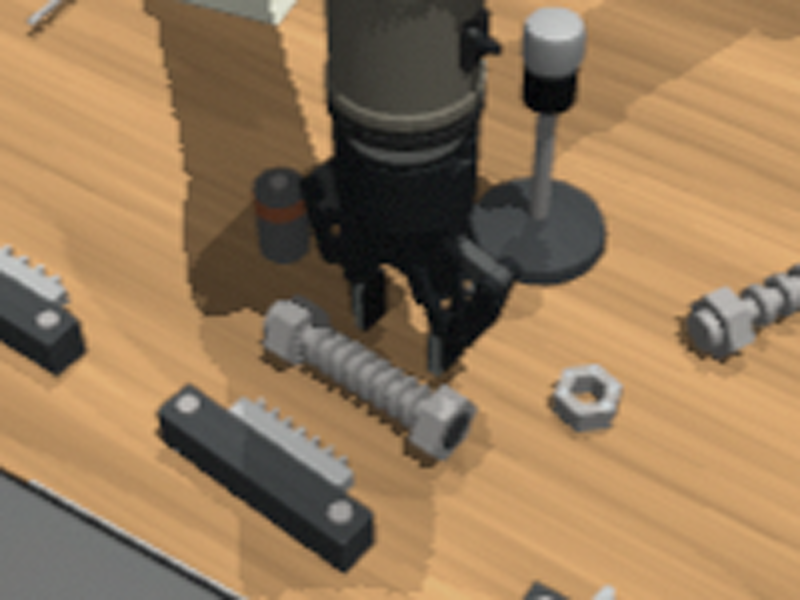

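>>> step_arm([
  [0.01, -0.001, 0, 0, 0, 0, -0.1],
  [0.02, -0.002, 0, 0, 0, 0, -0.1],
  [0.026, -0.0025, 0, 0, 0, 0, -0.1],
  [0.032, -0.003, 0, 0, 0, 0, -0.1],
  [0.036, -0.0035, 0, 0, 0, 0, -0.1],
  [0.04, -0.004, 0, 0, 0, 0, -0.1],
  [0.043, -0.004, 0, 0, 0, 0, -0.1],
  [0.046, -0.0045, 0, 0, 0, 0, -0.1],
])

```text
t: 9.7
eef_pos: [0.632, -0.0015, 0.0075]
tool_rot: [-0.0, 0.048, 0.999, 0.0]
contact_force: [-3.4, -0.3, 1.6]
gripper_width: 0.551
```

```bash
python3 st.py
python3 - <<'E'
from fit import *
r=snap('scene','s8')
c=r['color'][160:290,170:350,::-1];cv2.imwrite('pics/s8c.png',cv2.resize(c,(800,578),interpolation=cv2.INTER_CUBIC))
p,f=fit([r],bolt(10),(.65,0,-1.666));print(p.round(4),f)
E
```

```text
t 9.7 pos [ 0.632  -0.0015  0.0075] jaw 84.47 z [-0.001  0.    -1.   ] F [-3.4 -0.3  1.6] w 0.551 q [ 0.35  0.77 -0.62  1.77  0.6   0.8   0.9 ]
[ 0.6568 -0.0039 -1.6637] 0.6485194027702418
```

View pics/s8c.png

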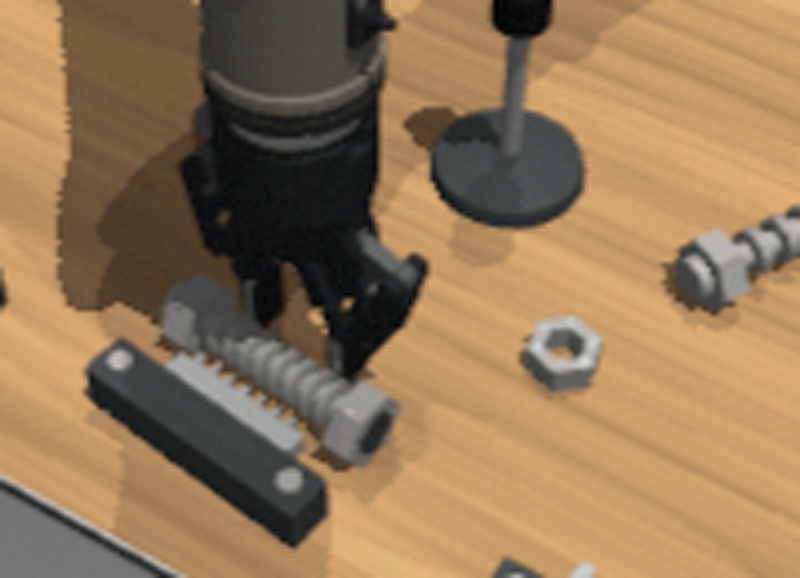

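>>> step_arm([
  [0.003, -0.0003, 0, 0, 0, 0, -0.1],
  [0.005, -0.0005, 0, 0, 0, 0, -0.1],
  [0.007, -0.0007, 0, 0, 0, 0, -0.1],
  [0.008, -0.0008, 0, 0, 0, 0, -0.1],
  [0.008, -0.0008, 0, 0, 0, 0, -0.1],
])

```text
t: 10.17
eef_pos: [0.6403, -0.0025, 0.0075]
tool_rot: [0.0, 0.048, 0.999, 0.0]
contact_force: [-1.1, 0.3, -0.2]
gripper_width: 0.547
```

>>> step_arm([
  [0.001, -0.0001, 0, 0, 0, 0, -0.1],
  [0.002, -0.0002, 0, 0, 0, 0, -0.1],
  [0.002, -0.0002, 0, 0, 0, 0, -0.1],
])

```text
t: 10.42
eef_pos: [0.6421, -0.0026, 0.0076]
tool_rot: [0.0, 0.048, 0.999, 0.0]
contact_force: [-1.8, 0.7, 0.5]
gripper_width: 0.548
```

>>> step_arm([
  [0.001, -0.0001, 0, 0, 0, 0, -0.1],
  [0.001, -0.0001, 0, 0, 0, 0, -0.1],
])

```text
t: 10.58
eef_pos: [0.6431, -0.0027, 0.0076]
tool_rot: [0.0, 0.048, 0.999, 0.0]
contact_force: [-1.7, 1.2, 0.5]
gripper_width: 0.549
```

```bash
python3 st.py
python3 - <<'E'
from fit import *
r=snap('scene','s9')
c=r['color'][180:290,170:320,::-1];cv2.imwrite('pics/s9c.png',cv2.resize(c,(800,586),interpolation=cv2.INTER_CUBIC))
E
```

```text
t 10.58 pos [ 0.6431 -0.0027  0.0076] jaw 84.46 z [ 0.  0. -1.] F [-1.7  1.2  0.5] w 0.549 q [ 0.35  0.78 -0.62  1.74  0.6   0.81  0.91]
```

View pics/s9c.png

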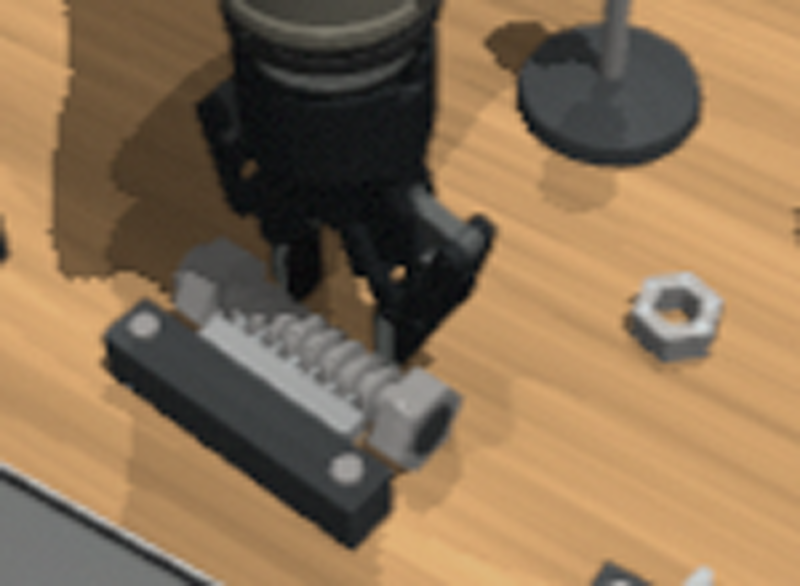

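>>> step_arm([
  [0.001, -0.0001, 0, 0, 0, 0, -0.1],
  [0.001, -0.0001, 0, 0, 0, 0, -0.1],
])

```text
t: 10.8
eef_pos: [0.6441, -0.0028, 0.0076]
tool_rot: [0.0, 0.048, 0.999, 0.0]
contact_force: [-2.2, -0.3, -0.3]
gripper_width: 0.552
```

>>> step_arm([
  [0.001, -0.0001, 0, 0, 0, 0, -0.1],
  [0.001, -0.0001, 0, 0, 0, 0, -0.1],
])

```text
t: 10.97
eef_pos: [0.645, -0.0029, 0.0076]
tool_rot: [-0.0, 0.048, 0.999, 0.0]
contact_force: [-1.7, 0.6, 0.3]
gripper_width: 0.548
```

>>> step_arm([
  [0.001, -0.0001, 0, 0, 0, 0, -0.1],
  [0.001, -0.0001, 0, 0, 0, 0, -0.1],
])

```text
t: 11.13
eef_pos: [0.6452, -0.0029, 0.0074]
tool_rot: [-0.001, 0.048, 0.999, -0.0]
contact_force: [-4.9, 0.9, 1.9]
gripper_width: 0.548
```

>>> step_arm([
  [0.001, -0.0001, 0, 0, 0, 0, -0.1],
  [0.001, -0.0001, 0, 0, 0, 0, -0.1],
])

```text
t: 11.3
eef_pos: [0.6453, -0.0029, 0.0073]
tool_rot: [-0.002, 0.048, 0.999, -0.0]
contact_force: [-6.9, 0.1, 4.5]
gripper_width: 0.55
```

>>> step_arm([
  [0.001, -0.0001, 0, 0, 0, 0, -0.1],
  [0.001, -0.0001, 0, 0, 0, 0, -0.1],
])

```text
t: 11.47
eef_pos: [0.6455, -0.0032, 0.0071]
tool_rot: [-0.002, 0.048, 0.999, -0.001]
contact_force: [-8.5, -0.8, 5.6]
gripper_width: 0.552
```

>>> step_arm([
  [0.001, -0.0001, 0, 0, 0, 0, -0.1],
  [0.001, -0.0001, 0, 0, 0, 0, -0.1],
])

```text
t: 11.63
eef_pos: [0.6456, -0.0032, 0.007]
tool_rot: [-0.003, 0.048, 0.999, -0.001]
contact_force: [-12.0, -0.7, 6.8]
gripper_width: 0.552
```

```bash
python3 st.py
python3 - <<'E'
from fit import *
r=snap('scene','s10')
c=r['color'][180:290,170:320,::-1];cv2.imwrite('pics/s10c.png',cv2.resize(c,(800,586),interpolation=cv2.INTER_CUBIC))
E
```

```text
t 11.63 pos [ 0.6456 -0.0032  0.007 ] jaw 84.54 z [-0.007 -0.001 -1.   ] F [-12.   -0.7   6.8] w 0.552 q [ 0.34  0.79 -0.62  1.73  0.6   0.83  0.92]
```

View pics/s10c.png

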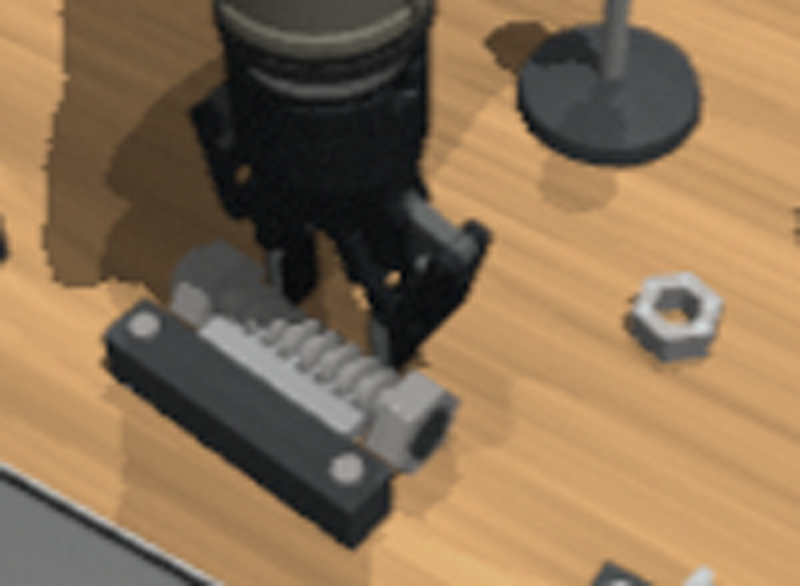

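>>> step_arm([
  [-0.01, 0.001, 0, 0, 0, 0, -0.1],
  [-0.03, 0.003, 0, 0, 0, 0, -0.1],
  [-0.045, 0.004, 0.01, 0, 0, 0, -0.1],
  [-0.05, 0.005, 0.04, 0, 0, 0, -1],
  [-0.05, 0.01, 0.08, 0, 0, 0, -1],
  [-0.05, 0.04, 0.12, 0, 0, 0, -1],
  [-0.05, 0.07, 0.15, 0, 0, 0, -1],
  [-0.05, 0.11, 0.18, 0, 0, 0, -1],
  [-0.05, 0.15, 0.2, 0, 0, 0, -1],
  [-0.05, 0.18, 0.2, 0, 0, 0, -1],
])

```text
t: 12.52
eef_pos: [0.6015, 0.1711, 0.2105]
tool_rot: [0.003, 0.05, 0.999, 0.001]
contact_force: [-0.4, -0.3, -0.9]
gripper_width: 1.0
```

```bash
python3 st.py
python3 - <<'E'
from fit import *
r=snap('scene','s11');R=[r,snap('top','t11')]
c=r['color'][180:290,170:320,::-1];cv2.imwrite('pics/s11c.png',cv2.resize(c,(800,586),interpolation=cv2.INTER_CUBIC))
# joint gauge+bolt: compare bolt ends with gauge known
for nm,B in (('s',R[:1]),('t',R[1:])):
  for th in(-1.666,-1.666+np.pi):
    # silhouette of union with gauge fixed
    g={'s':(.6675,-.0054,-.099),'t':(.6664,-.0033,-.0914)}[nm]
    def w(P):
        t=g[2];M=np.array([[np.cos(t),-np.sin(t),0],[np.sin(t),np.cos(t),0],[0,0,1]]);return P@M.T+[g[0],g[1],0]
    import fit as F
    orig=F.render
    def ren(r,parts,pose,roi,dz=0):
        a=orig(r,parts,pose,roi,dz);b=orig(r,GAUGE,g,roi);return np.maximum(a,b)
    F.render=ren
    p,f=F.fit(B,bolt(10),(g[0],g[1],th));F.render=orig
    d=p[:2]-np.array(g[:2]);c,s=np.cos(g[2]),np.sin(g[2])
    print(nm,p.round(4),round(f,4),'gauge frame mm',(np.array([c*d[0]+s*d[1],-s*d[0]+c*d[1]])*1e3).round(2))
E
```

```text
t 12.52 pos [0.6015 0.1711 0.2105] jaw 84.31 z [ 0.007  0.001 -1.   ] F [-0.4 -0.3 -0.9] w 1.0 q [ 0.19  0.53 -0.79  1.67  0.41  1.11  0.76]
s [ 0.6694 -0.005  -1.668 ] 0.1866 gauge frame mm [1.9  0.56]
s [ 0.6693 -0.0063  1.4679] 0.188 gauge frame mm [ 1.87 -0.75]
t [ 0.6671 -0.0027 -1.6654] 0.0595 gauge frame mm [0.6  0.63]
t [ 0.6667 -0.0051  1.4612] 0.0696 gauge frame mm [ 0.42 -1.8 ]
```

View pics/s11c.png

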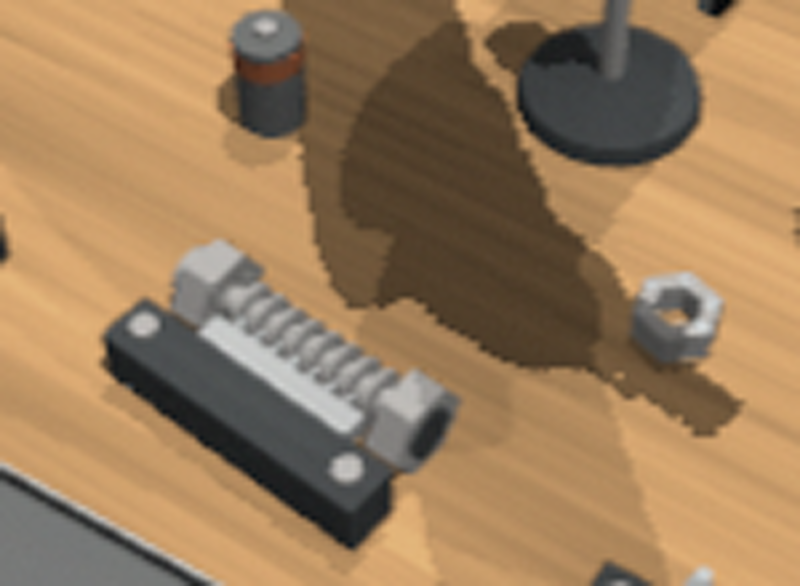

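View pics/t11.png

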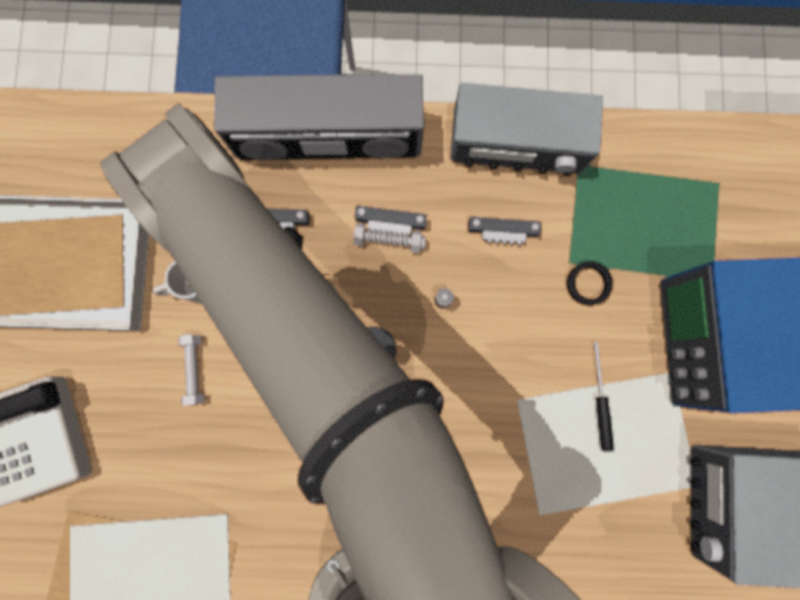

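Run:
```python
from fit import *
r=bot.read_camera('scene')
u0,v0,w,h=195,215,70,60
def crop(img):return cv2.resize(img[v0:v0+h,u0:u0+w,::-1],(w*8,h*8),interpolation=cv2.INTER_CUBIC)
a=crop(r['color']);b=a.copy()
def lines(b,pose,parts,col,dz=0):
    x,y,t=pose;R=np.array([[np.cos(t),-np.sin(t),0],[np.sin(t),np.cos(t),0],[0,0,1]])
    for P in parts:
        q=((proj(r,P@R.T+[x,y,dz])+.5-[u0,v0])*8).astype(int)
        if len(P)==12:
            for k in(0,6): cv2.polylines(b,[q[k:k+6].reshape(-1,1,2)],True,col,1)
            for k in range(6): cv2.line(b,tuple(map(int,q[k])),tuple(map(int,q[k+6])),col,1)
        else: cv2.polylines(b,[cv2.convexHull(q)],True,col,1)
lines(b,(.6675,-.0054,-1.668),[hexpts(-62,-46),hexpts(46,62)],(0,0,255))
lines(b,(.6675,-.0054,-.099),GAUGE,(0,255,0))
cv2.imwrite('pics/ov.png',a[:, :]);cv2.imwrite('pics/ov2.png',b)
```

```text
(no output)
```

View pics/ov.png

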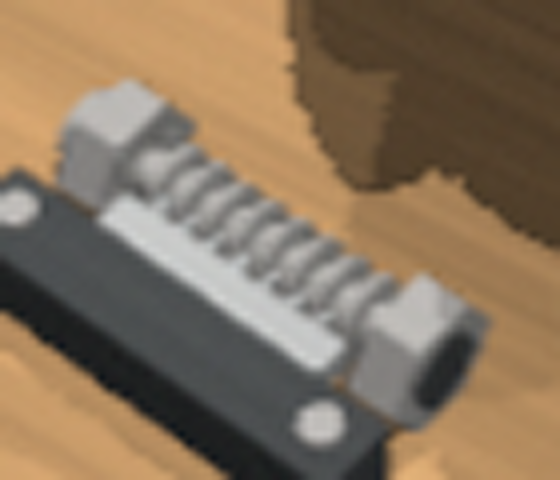

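View pics/ov2.png

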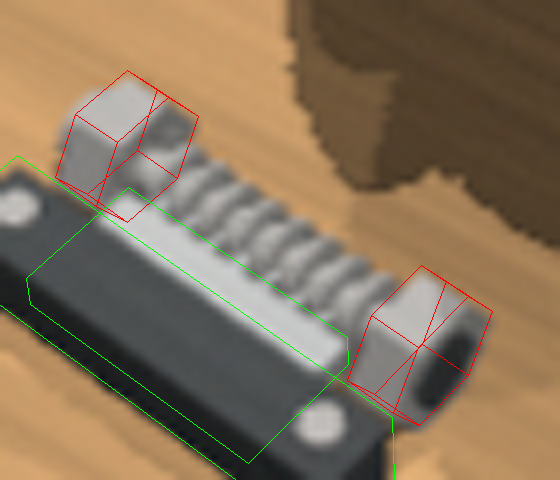

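Bolt10 is in: its ridges interleave with the teeth, and it stopped hard about where expected. On to bolt18.

>>> step_arm([
  [-0.035, 0.001, -0.01, 0, 0, -5, -1],
  [-0.07, 0.002, -0.02, 0, 0, -10, -1],
  [-0.105, 0.003, -0.03, 0, 0, -15, -1],
  [-0.14, 0.004, -0.04, 0, 0, -20, -1],
  [-0.165, 0.005, -0.06, 0, 0, -21.7, -1],
  [-0.172, 0.005, -0.08, 0, 0, -21.7, -1],
  [-0.172, 0.005, -0.08, 0, 0, -21.7, -1],
  [-0.172, 0.005, -0.08, 0, 0, -21.7, -1],
])

```text
t: 13.33
eef_pos: [0.4273, 0.1742, 0.126]
tool_rot: [-0.0, 0.236, 0.972, -0.0]
contact_force: [-0.1, 0.3, 0.1]
gripper_width: 1.005
```

```bash
python3 st.py
```

```text
t 13.33 pos [0.4273 0.1742 0.126 ] jaw 62.74 z [-0.001 -0.001 -1.   ] F [-0.1  0.3  0.1] w 1.005 q [ 0.12  0.37 -0.76  2.11  0.35  0.79  0.24]
```

>>> step_arm([
  [0.002, 0.002, -0.03, 0, 0, 0, -1],
  [0.002, 0.002, -0.06, 0, 0, 0, -1],
  [0.002, 0.002, -0.09, 0, 0, 0, -1],
  [0.002, 0.002, -0.11, 0, 0, 0, -1],
  [0.002, 0.002, -0.118, 0, 0, 0, -1],
  [0.002, 0.002, -0.118, 0, 0, 0, -1],
])

```text
t: 13.83
eef_pos: [0.4299, 0.1769, 0.0074]
tool_rot: [-0.0, 0.236, 0.972, -0.0]
contact_force: [-0.4, 0.1, -0.3]
gripper_width: 1.003
```

>>> step_arm([
  [0, 0, 0, 0, 0, 0, 1],
  [0, 0, 0, 0, 0, 0, 1],
  [0, 0, 0, 0, 0, 0, 1],
  [0, 0, 0, 0, 0, 0, 1],
  [0, 0, 0, 0, 0, 0, 1],
  [0, 0, 0, 0, 0, 0, 1],
  [0, 0, 0, 0, 0, 0, 1],
  [0, 0, 0, 0, 0, 0, 1],
  [0, 0, 0, 0, 0, 0, 1],
  [0, 0, 0, 0, 0, 0, 1],
], force=60)

```text
t: 14.67
eef_pos: [0.4296, 0.1771, 0.0093]
tool_rot: [0.001, 0.236, 0.972, 0.0]
contact_force: [-1.6, -2.4, 10.8]
gripper_width: 0.271
```

```bash
python3 st.py; python3 -c "
from h import *
r=snap('scene','s12');c=r['color'][130:250,290:450,::-1];cv2.imwrite('pics/s12c.png',cv2.resize(c,(800,600),interpolation=cv2.INTER_CUBIC))"
```

```text
t 14.67 pos [0.4296 0.1771 0.0093] jaw 62.76 z [ 0.002 -0.    -1.   ] F [-1.6 -2.4 10.8] w 0.271 q [-0.04  0.57 -0.59  2.17  0.59  0.57  0.02]
```

View pics/s12c.png

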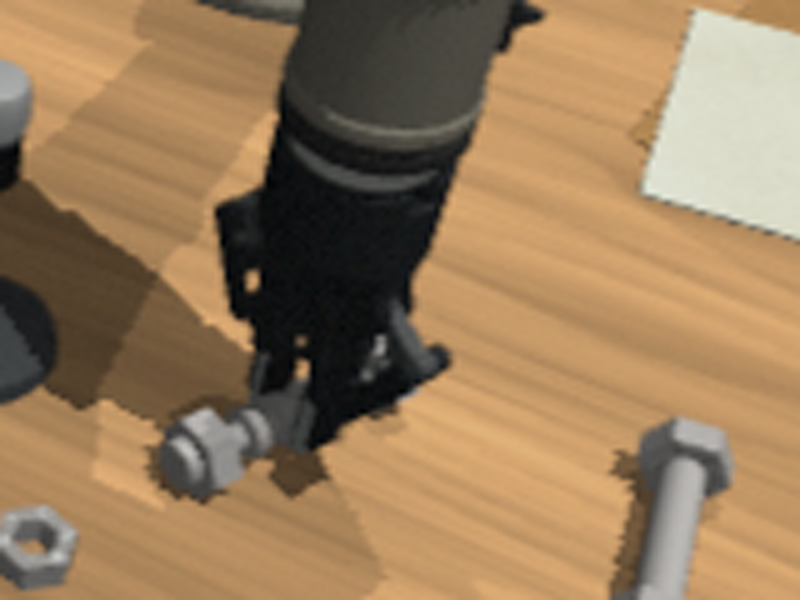

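>>> step_arm([
  [0, 0, 0.03, 0, 0, 0, 1],
  [0, 0, 0.065, 0, 0, 0, 1],
  [0.01, 0.0, 0.1, 0, 0, -6, 1],
  [0.03, 0.005, 0.12, 0, 0, -13, 1],
  [0.055, 0.01, 0.12, 0, 0, -20, 1],
  [0.08, 0.015, 0.12, 0, 0, -27, 1],
  [0.105, 0.02, 0.12, 0, 0, -34, 1],
  [0.13, 0.025, 0.12, 0, 0, -41, 1],
  [0.155, 0.03, 0.12, 0, 0, -48, 1],
  [0.175, 0.035, 0.12, 0, 0, -55, 1],
])

```text
t: 15.55
eef_pos: [0.6051, 0.2115, 0.1275]
tool_rot: [-0.0, 0.66, 0.751, -0.001]
contact_force: [0.1, -0.5, -4.4]
gripper_width: 0.273
```

```bash
python3 st.py
```

```text
t 15.55 pos [0.6051 0.2115 0.1275] jaw 7.38 z [-0.001 -0.001 -1.   ] F [ 0.1 -0.5 -4.4] w 0.273 q [-0.1   0.57 -0.46  1.71  0.3   0.94 -0.55]
```

>>> step_arm([
  [0.012, 0.0043, -0.02, 0, 0, -7, 1],
  [0.012, 0.0043, -0.05, 0, 0, -7.3, 1],
  [0.012, 0.0043, -0.08, 0, 0, -7.3, 1],
  [0.012, 0.0043, -0.1, 0, 0, -7.3, 1],
  [0.012, 0.0043, -0.11, 0, 0, -7.3, 1],
  [0.012, 0.0043, -0.115, 0, 0, -7.3, 1],
  [0.012, 0.0043, -0.117, 0, 0, -7.3, 1],
  [0.012, 0.0043, -0.118, 0, 0, -7.3, 1],
])

```text
t: 16.22
eef_pos: [0.6166, 0.2167, 0.011]
tool_rot: [0.0, 0.704, 0.71, 0.001]
contact_force: [-0.9, 0.2, -3.7]
gripper_width: 0.274
```

```bash
python3 st.py; python3 -c "
from h import *
r=snap('scene','s13');c=r['color'][190:350,250:450,::-1];cv2.imwrite('pics/s13c.png',cv2.resize(c,(750,600),interpolation=cv2.INTER_CUBIC))"
```

```text
t 16.22 pos [0.6166 0.2167 0.011 ] jaw 0.46 z [ 0.001  0.001 -1.   ] F [-0.9  0.2 -3.7] w 0.274 q [-0.17  0.73 -0.37  1.73  0.36  0.75 -0.72]
```

View pics/s13c.png

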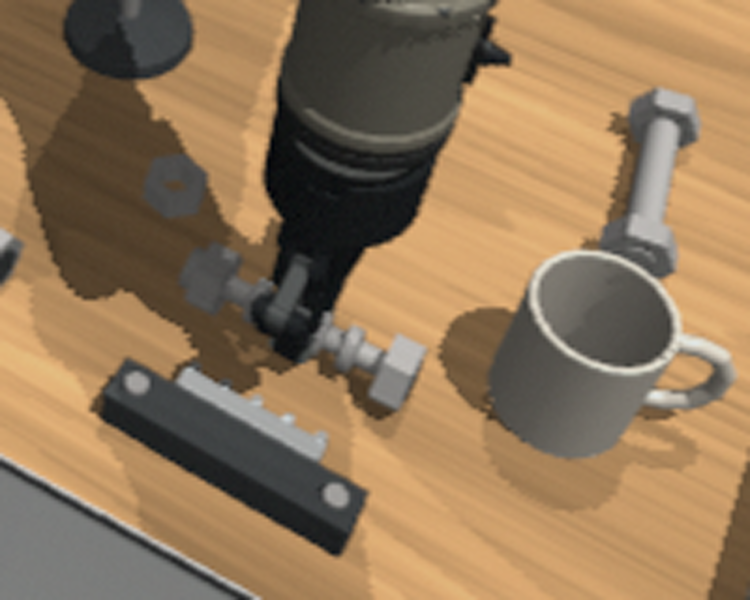

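Lower about 2 mm and open.

>>> step_arm([
  [0, -0.001, -0.001, 0, 0, -0.3, 1],
  [0, -0.001, -0.002, 0, 0, -0.3, 1],
  [0, -0.001, -0.002, 0, 0, -0.3, 0.0],
  [0, -0.001, -0.002, 0, 0, -0.3, -0.1],
  [0, -0.001, -0.002, 0, 0, -0.3, -0.1],
  [0, -0.001, -0.002, 0, 0, -0.3, -0.1],
  [0, -0.001, 0.02, 0, 0, -0.3, -0.1],
  [0, -0.001, 0.06, 0, 0, -0.3, -0.1],
  [-0.02, -0.001, 0.09, 0, 0, 4, -0.1],
  [-0.04, -0.001, 0.09, 0, 0, 11, -0.1],
])

```text
t: 17.1
eef_pos: [0.5802, 0.2176, 0.1069]
tool_rot: [0.003, 0.632, 0.775, 0.005]
contact_force: [0.7, 0.1, -0.6]
gripper_width: 0.552
```

>>> step_arm([
  [0, 0, 0, 0, 0, 7, -0.1],
  [0, 0, 0, 0, 0, 14, -0.1],
  [0, 0, 0, 0, 0, 21, -0.1],
  [0, 0, 0, 0, 0, 28, -0.1],
  [0, 0, 0, 0, 0, 35, -0.1],
  [0, 0, 0, 0, 0, 42, -0.1],
  [0, 0, 0, 0, 0, 49, -0.1],
  [0, 0, 0, 0, 0, 56, -0.1],
  [0, 0, 0, 0, 0, 63, -0.1],
  [0, 0, 0, 0, 0, 70, -0.1],
])

```text
t: 17.93
eef_pos: [0.5762, 0.2154, 0.1005]
tool_rot: [0.0, 0.071, 0.997, 0.0]
contact_force: [0.0, 1.2, 0.7]
gripper_width: 0.55
```

```bash
python3 st.py
python3 - <<'E'
from fit import *
r=snap('scene','s14');c=r['color'][190:350,250:450,::-1];cv2.imwrite('pics/s14c.png',cv2.resize(c,(750,600),interpolation=cv2.INTER_CUBIC))
for th in(-1.57,1.57):
  p,f=fit([r],bolt(18),(.617,.2155,th));print(p.round(4),f)
E
```

```text
t 17.93 pos [0.5762 0.2154 0.1005] jaw 81.8 z [ 0.001  0.    -1.   ] F [0.  1.2 0.7] w 0.55 q [ 0.09  0.65 -0.76  1.77  0.54  0.94  0.53]
[ 0.6178  0.2142 -1.5716] 0.46372218857627834
[0.6178 0.2134 1.5705] 0.4821786309787884
```

View pics/s14c.png

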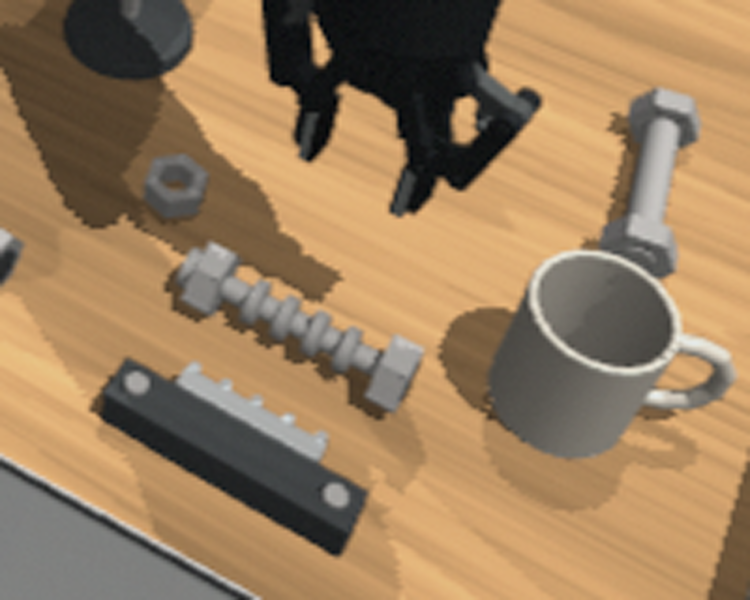

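>>> step_arm([
  [0, 0, -0.03, 0, 0, 7, -0.1],
  [0, 0, -0.06, 0, 0, 8.3, -0.1],
  [0, 0, -0.08, 0, 0, 8.3, -0.1],
  [0, 0, -0.092, 0, 0, 8.3, -0.1],
  [0, 0, -0.092, 0, 0, 8.3, -0.1],
  [0.015, 0, -0.092, 0, 0, 8.3, -0.1],
  [0.025, 0, -0.092, 0, 0, 8.3, -0.1],
  [0.033, 0, -0.092, 0, 0, 8.3, -0.1],
  [0.041, 0, -0.092, 0, 0, 8.3, -0.1],
  [0.047, 0, -0.092, 0, 0, 8.3, -0.1],
])

```text
t: 18.82
eef_pos: [0.624, 0.2155, 0.0089]
tool_rot: [0.0, 0.002, 1.0, 0.0]
contact_force: [-2.4, -0.2, 0.0]
gripper_width: 0.549
```

```bash
python3 st.py
python3 - <<'E'
from fit import *
r=snap('scene','s15');c=r['color'][190:350,250:450,::-1];cv2.imwrite('pics/s15c.png',cv2.resize(c,(750,600),interpolation=cv2.INTER_CUBIC))
for th in(-1.57,):
  p,f=fit([r],bolt(18),(.645,.2155,th));print(p.round(4),f)
E
```

```text
t 18.82 pos [0.624  0.2155 0.0089] jaw 89.72 z [ 0.001  0.    -1.   ] F [-2.4 -0.2  0. ] w 0.549 q [ 0.05  0.83 -0.7   1.7   0.67  0.87  0.63]
[ 0.6487  0.2134 -1.5771] 0.6878817451149151
```

View pics/s15c.png

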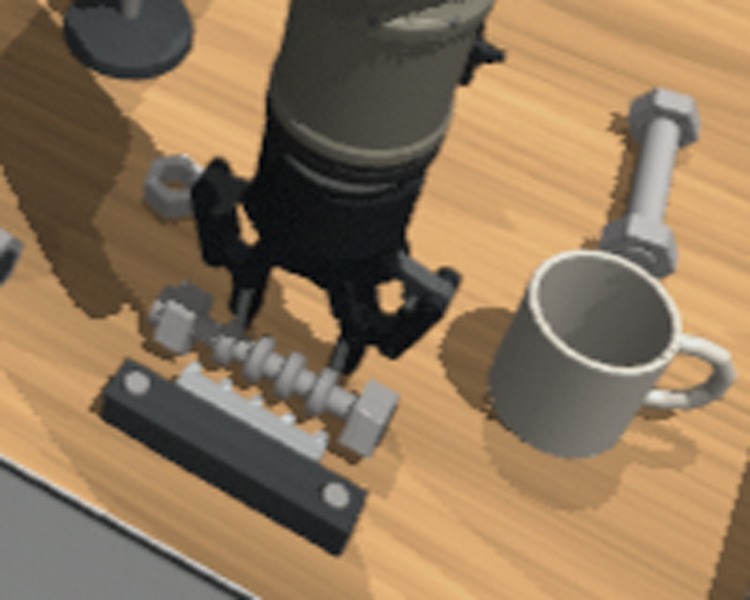

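>>> step_arm([
  [0.003, 0.0005, 0, 0, 0, 0.3, -0.1],
  [0.006, 0.001, 0, 0, 0, 0.3, -0.1],
  [0.009, 0.0015, 0, 0, 0, 0.3, -0.1],
  [0.011, 0.0015, 0, 0, 0, 0.3, -0.1],
  [0.012, 0.0015, 0, 0, 0, 0.3, -0.1],
  [0.012, 0.0015, 0, 0, 0, 0.3, -0.1],
])

```text
t: 19.37
eef_pos: [0.6351, 0.2172, 0.0082]
tool_rot: [0.0, -0.001, 1.0, 0.0]
contact_force: [-1.6, 0.4, 0.7]
gripper_width: 0.549
```

>>> step_arm([
  [0.001, 0, 0, 0, 0, 0, -0.1],
  [0.002, 0, 0, 0, 0, 0, -0.1],
  [0.002, 0, 0, 0, 0, 0, -0.1],
])

```text
t: 19.62
eef_pos: [0.637, 0.2171, 0.0082]
tool_rot: [0.0, -0.001, 1.0, 0.0]
contact_force: [-2.2, 1.0, -0.0]
gripper_width: 0.55
```

>>> step_arm([
  [0.001, 0, 0, 0, 0, 0, -0.1],
  [0.002, 0, 0, 0, 0, 0, -0.1],
  [0.002, 0, 0, 0, 0, 0, -0.1],
])

```text
t: 19.87
eef_pos: [0.6392, 0.217, 0.0082]
tool_rot: [0.0, -0.001, 1.0, 0.0]
contact_force: [-2.2, 0.2, 2.1]
gripper_width: 0.549
```

>>> step_arm([
  [0.001, 0, 0, 0, 0, 0, -0.1],
  [0.002, 0, 0, 0, 0, 0, -0.1],
  [0.002, 0, 0, 0, 0, 0, -0.1],
])

```text
t: 20.12
eef_pos: [0.6398, 0.217, 0.0081]
tool_rot: [-0.001, -0.001, 1.0, -0.0]
contact_force: [-5.6, 0.3, 4.4]
gripper_width: 0.553
```

```bash
python3 st.py
python3 - <<'E'
from fit import *
r=snap('scene','s16');c=r['color'][190:350,250:450,::-1];cv2.imwrite('pics/s16c.png',cv2.resize(c,(750,600),interpolation=cv2.INTER_CUBIC))
E
```

```text
t 20.12 pos [0.6398 0.217  0.0081] jaw 90.09 z [-0.002 -0.001 -1.   ] F [-5.6  0.3  4.4] w 0.553 q [ 0.05  0.85 -0.7   1.65  0.66  0.9   0.66]
```

View pics/s16c.png

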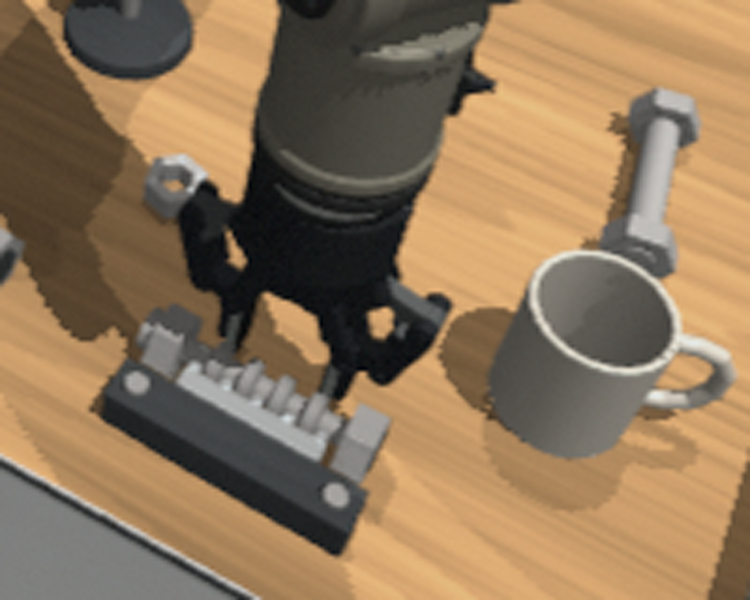

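>>> step_arm([
  [0.002, 0, 0, 0, 0, 0, -0.1],
  [0.004, 0, 0, 0, 0, 0, -0.1],
  [0.004, 0, 0, 0, 0, 0, -0.1],
])

```text
t: 20.42
eef_pos: [0.6401, 0.2172, 0.0075]
tool_rot: [-0.004, -0.001, 1.0, -0.001]
contact_force: [-14.6, -1.5, 9.2]
gripper_width: 0.548
```

>>> step_arm([
  [-0.005, 0, 0, 0, 0, 0, -0.1],
  [-0.02, 0, 0, 0, 0, 0, -0.1],
  [-0.05, 0, 0, 0, 0, 0, -0.1],
  [-0.06, 0, 0.04, 0, 0, 0, -0.1],
  [-0.06, 0, 0.08, 0, 0, 0, -0.1],
  [-0.08, 0.01, 0.12, 0, 0, 0, -0.1],
  [-0.11, 0.01, 0.15, 0, 0, 0, -0.1],
  [-0.15, 0.01, 0.18, 0, 0, 0, -0.1],
  [-0.18, 0.01, 0.2, 0, 0, 0, -0.1],
  [-0.18, 0.01, 0.2, 0, 0, 0, -0.1],
])

```text
t: 21.25
eef_pos: [0.4622, 0.2291, 0.2121]
tool_rot: [0.003, -0.003, 1.0, 0.0]
contact_force: [-0.8, 1.5, -0.7]
gripper_width: 0.55
```

```bash
python3 st.py
python3 - <<'E'
from h import *
r=snap('scene','s17');t=snap('top','t17')
a=cv2.resize(r['color'][205:345,190:370,::-1],(720,560),interpolation=cv2.INTER_CUBIC);cv2.imwrite('pics/s17c.png',a)
b=cv2.resize(t['color'][120:170,140:290,::-1],(750,250),interpolation=cv2.INTER_CUBIC);cv2.imwrite('pics/t17c.png',b)
for c,R in(('scene',r),('top',t)):
  for n,z in [('bolt10',.018),('gauge10_seat',.018),('gauge18_seat',.018),('microphone',0),('mug',0),('pin',.018),('screwdriver',.01),('nut',0),('cell',0),('tape',0)]:
    bot.get_obs()
    print(c,n,[(round(d['conf'],2),px2w(R,d['location'][0]*512,d['location'][1]*384,z).round(3)[:2].tolist()) for d in bot.place_of(n,c)[:2]])
E
```

```text
t 21.25 pos [0.4622 0.2291 0.2121] jaw 90.32 z [ 0.005  0.001 -1.   ] F [-0.8  1.5 -0.7] w 0.55 q [ 0.2   0.38 -0.95  1.91  0.36  1.03  0.66]
scene bolt10 [(0.61, [0.667, -0.014]), (0.59, [0.664, 0.201])]
scene gauge10_seat [(0.62, [0.614, -0.38]), (0.56, [0.662, -0.009])]
scene gauge18_seat [(0.78, [0.662, 0.213])]
scene microphone [(0.85, [0.463, 0.014]), (0.41, [0.665, -0.005])]
scene mug [(0.82, [0.571, 0.345])]
scene pin [(0.68, [0.403, 0.352])]
scene screwdriver [(0.51, [0.396, -0.375]), (0.21, [0.672, -0.005])]
scene nut [(0.52, [0.57, 0.106]), (0.41, [0.593, -0.398])]
scene cell [(0.68, [0.551, -0.112])]
scene tape [(0.96, [0.604, -0.379])]
top bolt10 [(0.97, [0.665, 0.217]), (0.87, [0.665, 0.002])]
top gauge10_seat [(0.65, [0.663, -0.001]), (0.35, [0.661, 0.214])]
top gauge18_seat [(0.97, [0.654, 0.216]), (0.26, [0.675, 0.222])]
top microphone [(0.84, [0.453, 0.022]), (0.63, [0.662, 0.212])]
top mug [(0.67, [0.571, 0.343])]
top pin [(0.22, [0.572, 0.096])]
top screwdriver [(0.62, [0.388, -0.401])]
top nut [(0.41, [0.568, 0.105])]
top cell [(0.63, [0.542, -0.104])]
top tape [(0.6, [0.59, -0.386]), (0.38, [0.664, 0.223])]
```

View pics/s17c.png

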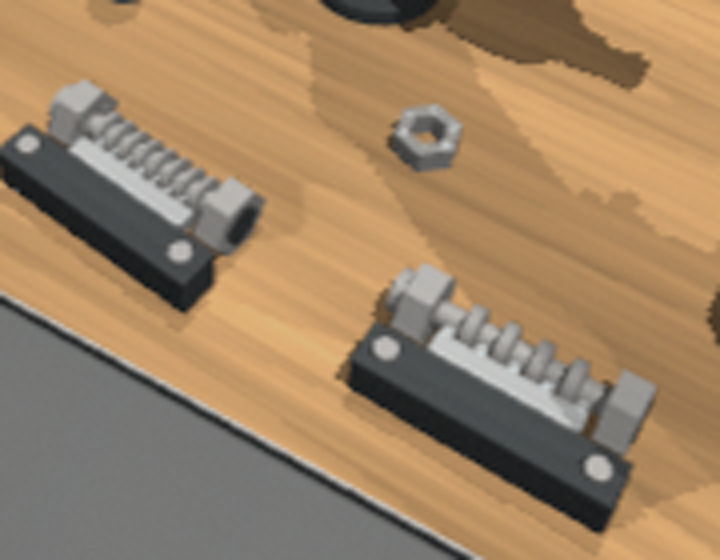

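View pics/t17c.png

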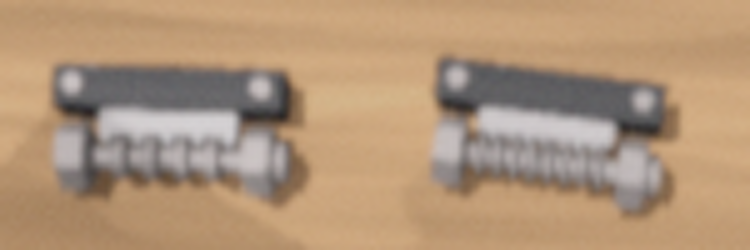

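View pics/s17.png

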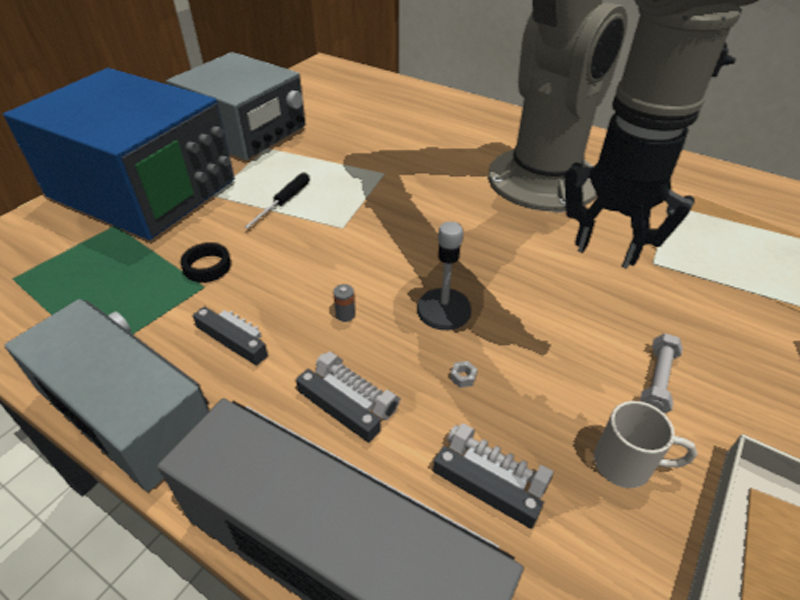

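Run:
```python
import fit as F
from fit import *
R={'scene':bot.read_camera('scene'),'top':bot.read_camera('top')}
orig=F.render
for n,p,ths,G in(('bolt10',10,-1.666,{'scene':(.6675,-.0054,-.099),'top':(.6664,-.0033,-.0914)}),('bolt18',18,-1.57,{'scene':(.6627,.2158,.001),'top':(.6613,.2174,.0056)})):
  for cam in R:
    g=G[cam]
    F.render=lambda r,parts,pose,roi,dz=0:np.maximum(orig(r,parts,pose,roi,dz),orig(r,GAUGE,g,roi))
    for th in (ths,):
      q,f=F.fit([R[cam]],bolt(p),(g[0],g[1],th))
      d=q[:2]-np.array(g[:2]);c,s=np.cos(g[2]),np.sin(g[2])
      print(n,cam,q.round(4),round(f,4),(np.array([c*d[0]+s*d[1],-s*d[0]+c*d[1]])*1e3).round(2),'ang',round(q[2]+np.pi/2-g[2],3))
```

```text
bolt10 scene [ 0.6695 -0.0051 -1.6723] 0.1867 [1.99 0.47] ang -0.002
bolt10 top [ 0.6672 -0.0027 -1.6696] 0.0557 [0.78 0.64] ang -0.007
bolt18 scene [ 0.6641  0.2149 -1.567 ] 0.2333 [ 1.41 -0.94] ang 0.003
bolt18 top [ 0.6625  0.2168 -1.5665] 0.0414 [ 1.16 -0.6 ] ang -0.001
```

Both bolts fit within about 2 mm of their seats, none of the fits shows the 5 mm shortfall, and no bystander has visibly moved.

```bash
python3 -c "
from station import bot
print(bot.hand_in())"
```

```text
the job is handed in; nothing more can be done
None
```

Both bolts are seated: bolt10 in the 10 mm gauge and bolt18 in the 18 mm gauge, with the 14 mm gauge left empty. I handed the job in after about 21 s of the 69 s. No verdict came back, so the result rests on my own checks.

I gripped each bolt across its thread and laid it about 45 mm in front of its gauge. I then pushed it in with half-open fingers until it stopped hard, with the tool reading about 12 N for bolt10 and 15 N for bolt18.

| Last check (fit in both cameras) | bolt10 | bolt18 | Limit |
|---|---|---|---|
| Into the gauge | +0.8 to +2.0 mm | +1.2 to +1.4 mm | 2.5 mm |
| Along the teeth | about +0.6 mm | about -0.8 mm | 3 mm |
| Angle to the teeth | under 0.01 rad | under 0.01 rad | 0.06 rad |

- **Seating:** both pushes stopped with the tool about 22 mm short of the seat point, as expected for a bolt fully home. In the pictures the ridges sit between the teeth and both bolts lie flat. I did not measure height.
- **Disagreement:** for bolt10 the two cameras differ by about 1.2 mm into the gauge. That is within the 2 mm calibration error, but the higher reading is close to the limit.
- **Bystanders:** no bystander shows a visible shift or tip in the pictures. The recogniser missed the pin in the last top view and put it on the nut with low confidence, but found it in place in the scene view. The arm was clear of everything at hand-in.

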